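# Tip the potted modules from the dispensing tray into the bin

## Task

Lift the loaded parts tray by the bar over it, hold it with its open lip low over the grey bin, and tip it so that all four black blocks slide off into the bin, without the gripper touching the blocks and without dropping them from a height. Then stand the empty tray back, flat and square, on the middle of its platform and let go; leave everything else on the bench where it is.

Things in the scene. Friction and masses are not known exactly. Their poses are not given: they have to be found in the camera images.
- tray: loose rust-brown parts tray, 200 (x) by 160 (y) mm, about 0.4 kg (the blocks add about 0.4 kg). Origin: centre of its underside, z up. Floor 4 mm thick; 4 mm walls, 24 mm high, on both long sides and the +x end; the -x end (x = -100 mm) is the open pouring lip. Aluminium uprights at x = 0, y = +-78 mm (24 mm wide in x, 112 mm high) carry a bar across
- tray_bar (a point): middle of the tray's aluminium handle bar, 100 mm above the tray's underside, over its centre; axes as the tray's. The bar runs along y (148 mm free between the uprights), is 16 mm thick in x and 24 mm high in z
- platform: the fixed aluminium unloading platform on which the tray stands, 240 mm (x) by 190 mm (y); origin at the centre of its foot, on the bench; its flat top is at z = 30 mm. The tray stands roughly in the middle, its x nearly along the platform's x
- bin: the fixed open grey plastic bin, 260 mm (x) by 220 mm (y), 110 mm high, walls and floor 5 mm thick; origin at the centre of its underside, on the bench, z up
- block1: one of the four equal black potted modules lying on the tray, a block of 64 (x) by 42 (y) by 28 (z) mm, about 0.09 kg; origin at the block's centre
- block2: one of the four equal black potted modules lying on the tray, a block of 64 (x) by 42 (y) by 28 (z) mm, about 0.09 kg; origin at the block's centre
- block3: one of the four equal black potted modules lying on the tray, a block of 64 (x) by 42 (y) by 28 (z) mm, about 0.09 kg; origin at the block's centre
- block4: one of the four equal black potted modules lying on the tray, a block of 64 (x) by 42 (y) by 28 (z) mm, about 0.09 kg; origin at the block's centre
- screwdriver: bystander, loose: a screwdriver lying on the bench between platform and bin; origin under its middle, x along it
- cup: bystander, loose: an empty black mixing cup, 68 mm across, 75 mm high, standing between platform and bin; origin at the centre of its underside
- jar: bystander, loose: a closed jar, 72 mm across, 95 mm high, towards the bench's far edge; origin under its centre
- cups: bystander, loose: a stack of white cups, 69 mm across, 115 mm high, towards the bench's far edge; origin under its centre
- organiser: bystander, loose: an open white organiser with compartments, 200 by 130 by 40 mm, on the left of the bench; origin under its centre
- wrench: bystander, loose: a steel wrench lying on the right of the bench; origin under its middle, x along it
- tape: bystander, loose: a roll of paper tape lying flat, 100 mm across, 25 mm high, on the right of the bench; origin under its centre
Things that resemble listed ones, but are neither listed nor needed, are in the scene too. Leave any brown, green or yellow look-alike of the block4 alone.

How it is judged:
By the outcome, as a careful person would: the job done as asked, in the order asked, and still so for the second after the job is handed in, with the robot touching nothing.
It also fails if it takes over 67 s, if anything falls off the work surface, if the arm or the gripper's body presses on something with over 40 N, if the wrist force passes 120 N, or if a joint passes its speed limit or range.

## Robot

A 6-joint arm with a two-finger parallel gripper is mounted at the origin on the work surface. World frame = base frame: x ahead of the robot, y to its left, z up, the work surface at z = 0. Lengths are in m, angles in rad, forces in N, time in s.
With the tool pointing down it reaches from about 0.375 to 0.975 m from the base axis. Payload 3.8 kg.
Tool frame: the origin (TCP) lies at the very end of the fingers, on their centre line; the grasp point (between the pads) lies 19 mm behind it; z points along the fingers, y is the direction in which the jaws open and shut (so a half turn about z gives the same grasp; the last joint's range is limited). The gripper opens to 85 mm and grips with 20 to 120 N. Pads are 22 mm wide; open, the fingers measure 114 mm over their backs; the gripper's body (76 mm by 85 mm) begins 54 mm behind the grasp point. The pads swing forward as they close: fully open they stand 13 mm farther back than shut.
Start: joints at [-1.375, 0.264, 1.604, -0, 1.274, -0.037], TCP at [0.156, -0.657, 0.231] pointing down, gripper open.
Joint ranges: [-2.63, 2.63], [-0.94, 2.18], [0.31, 2.57], [-1.31, 4.45], [0, 2.66], [-2.55, 2.55]. Speed limits (rad/s): [2.57, 2.57, 3.14, 3.14, 3.14, 3.14].

## Interface

Orientations are given as a rotation vector (axis times angle).
In Python, from workcell import bot, viewer gives the robot as it stands.
- The arm moves only by the tool jog_arm, never from a script. Its argument "motion" is a list of rows, each an object of numbers: "dx", "dy", "dz": the shift along the world's x, y, z in cm; "turn": the turn about the world's z in rad. A call has 1 to 12 rows; each row shifts and turns the commanded pose from where the row before left it; what a row does not reach is not made up. A row lasts 1/12 s, in which the tool goes at most 41.7 mm and 7.16 degrees, less where a joint would pass 70% of its speed; a pose out of reach is approached as far as the arm can. A call is refused whole if a number of a shift passes 4.17 or a number of a turn 0.125, either way. A call with a gripper value outside its range is refused whole. "fingers" is the finger opening in cm, from 0 to 8.54, set as the call begins (left out, the last holds). The fingers move at their own pace and stop on an object; "grip_force" is the grip in N (left out, the last holds). Time passes only in rows, so rows that do not move let the fingers close. It gives the time, the measured TCP pose, the force and the opening at its end, in the units of the state.
- bot.read_state(): the state, without advancing time (a new reading comes with each control period).
- viewer.read_camera(name): name is "scene" or "top" or "wrist"; returns (picture, depth): 420x560x3 uint8, red, green, blue; 420x560 float32, m along the optical axis (not along the pixel's ray), 0 where there is no reading.
- viewer.camera_info(name): a dict with "vertical_fov" (degrees; the focal length in pixels is half the picture's height over the tangent of half this angle, whatever the lens; pixels are square), "cx", "cy" (the principal point, pixels), "R" (3x3) and "t" (3): a world point X has camera coordinates R X + t. Camera axes: x right, y down, z forward; pixel columns grow to the right and rows downward; lengths in m; the calibration is good to about 2 mm. A picture is of the moment at which its call begins: read the wrist's pose just before it. camera_info takes no time and is no camera call; for the wrist camera it gives the pose at the moment of the call.
- bot.finish_job(): hands the job in, once; it reports no verdict.
The state is a dict: "time": time; "q": joint angles; "joint_vel": joint speeds; "joint_torque": joint torques, N m; "tool_pos": TCP position; "tcp_rot": TCP orientation; "wrist_force": force on the tool from outside, world axes, zero at the start; "torque": the same for the moment, N m; "width": opening from 0.0 (shut) to 1.0 (fully open).
Only numpy, scipy, OpenCV 4.12 (cv2) and the standard library are available. Lean on these libraries where they do the work, as an engineer would, in place of code of your own. Each camera call takes 0.05 s, during which the arm holds its last target. There are 200 camera calls.

## Working session

There is one attempt and no reset: what is moved stays moved. The work goes in short steps, Python scripts to look and compute and a tool call to move; the robot and the scene stay as the last step left them, time stands still between calls to the robot, and variables do not carry over. Pictures are saved under pics/ and viewed, about 8 in all and at most 12, crops included, and the job is handed in when it is done.

Besides the shell and the picture viewer there is one more tool, called after ">>>" as name([rows], argument=value, ...), one row to a line, values as JSON. jog_arm: Moves the arm, as the interface text tells. Its arguments: {"type":"object","properties":{"motion":{"type":"array"},"fingers":{"type":"number"},"grip_force":{"type":"number"}},"required":["motion"]}

```bash
ls; mkdir -p pics; cat > h.py <<'E'
import numpy as np,cv2
from workcell import bot,viewer
def snap(n,f=None):
    i=viewer.camera_info(n);p,d=viewer.read_camera(n)
    if f: cv2.imwrite(f'pics/{f}.png',p[:,:,::-1])
    return p,d,i
def foc(i): return 210/np.tan(np.radians(i['vertical_fov'])/2)
def ray(i,u,v):
    R=np.array(i['R']);f=foc(i)
    return -R.T@np.array(i['t']),R.T@np.array([(u-i['cx'])/f,(v-i['cy'])/f,1])
def onz(i,u,v,z):
    o,r=ray(i,u,v);return o+r*(z-o[2])/r[2]
def cloud(d,i):
    v,u=np.mgrid[0:420,0:560];f=foc(i)
    P=np.stack([(u-i['cx'])/f*d,(v-i['cy'])/f*d,d],-1)-np.array(i['t'])
    return P@np.array(i['R'])
E
python3 - <<'E'
from h import *
print(bot.read_state())
for n in('scene','top'):
    p,d,i=snap(n,n+'0');print(n,i,d.min(),d.max());np.savez(n+'0.npz',p=p,d=d)
E
```

```text
pics
{'time': 0.0, 'q': array([-1.37492838e+00,  2.64785769e-01,  1.60534127e+00,  5.04796494e-05,
        1.27367151e+00, -3.69457105e-02]), 'joint_vel': array([-0.0023177 ,  0.00100796, -0.00024772, -0.00047634,  0.00030758,
       -0.00031233]), 'joint_torque': array([ 2.15924527e-03, -5.15109408e+01, -3.67311680e+01,  3.14276267e-04,
        1.28165595e-02, -3.93002750e-06]), 'tool_pos': array([ 0.15558079, -0.65610167,  0.2299577 ]), 'tcp_rot': array([-3.11814636e+00, -3.64598515e-01,  1.99351276e-04]), 'wrist_force': array([0.21338786, 0.56845648, 0.34948479]), 'torque': array([-0.00081234,  0.0021859 , -0.02202748]), 'width': 1.0011165249382592}
scene {'vertical_fov': 45.47422225141798, 'cx': 276.2806173026316, 'cy': 219.13356037199497, 'R': array([[ 0.33649735,  0.94166676,  0.00576553],
       [ 0.7048187 , -0.24779176, -0.66470283],
       [-0.62449991,  0.2277344 , -0.74708561]]), 't': array([-0.233469  , -0.35450619,  2.03633387])} 0.0 3.9702618
top {'vertical_fov': 57.833830791728474, 'cx': 281.25278267146416, 'cy': 212.31961753491808, 'R': array([[-0.0154965 , -0.9997504 ,  0.01609353],
       [-0.99748384,  0.01434375, -0.06942799],
       [ 0.06917982, -0.01712893, -0.99745714]]), 't': array([0.01927975, 0.59055914, 1.32698138])} 0.0 2.2462833
```

>>> jog_arm([
  {"dx": 0,"dy": 0,"dz": 0,"tilt": 0},
])

```text
validation failed for argument at $.mo...
```

View pics/scene0.png

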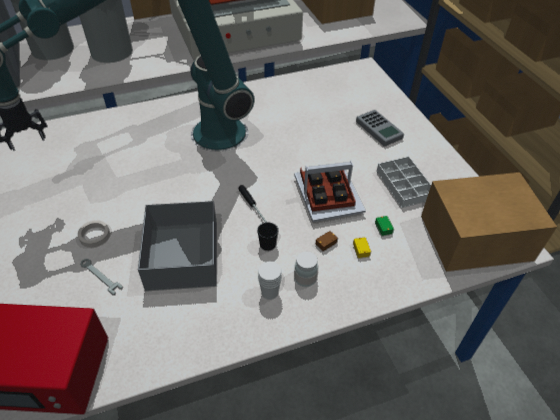

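View pics/top0.png

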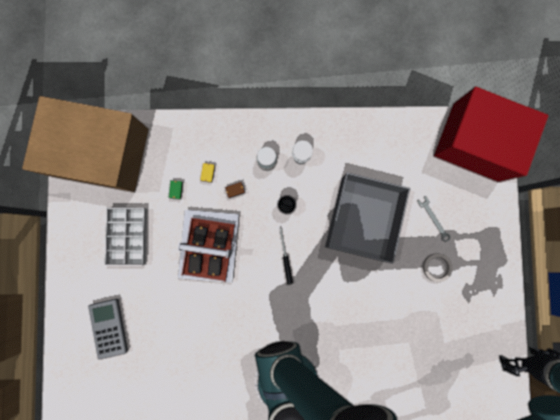

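```bash
python3 - <<'E'
from h import *
o=[]
for n,(u,v,w,h) in dict(top=(165,195,90,100),scene=(285,140,90,100)).items():
    p=np.load(n+'0.npz')['p'][v:v+h,u:u+w,::-1]
    p=np.clip(p.astype(float)*1.5,0,255).astype(np.uint8)
    o.append(cv2.resize(p,None,fx=4.4,fy=5,interpolation=cv2.INTER_CUBIC))
cv2.imwrite('pics/crop.png',np.hstack(o))
z=np.load('top0.npz');i=viewer.camera_info('top');P=cloud(z['d'],i)
roi=np.zeros((420,560),bool);roi[195:295,165:255]=1
H=P[...,2]
def rect(m,name):
    q=P[m];r=cv2.minAreaRect(q[:,:2].astype(np.float32));print(name,m.sum(),np.round(r[0],4),np.round(r[1],4),round(r[2],2),'z',np.round(np.median(q[:,2]),4))
rect(roi&(abs(H-.03)<.006),'plat');rect(roi&(H>.12),'bar')
hsv=cv2.cvtColor(z['p'],cv2.COLOR_RGB2HSV)
red=roi&(hsv[...,1]>110)&((hsv[...,0]<12)|(hsv[...,0]>170))&(H>.03);rect(red,'red')
roi2=np.zeros((420,560),bool);roi2[155:275,315:420]=1
rect(roi2&(abs(H-.11)<.008),'binrim');rect(roi2&(H<.015)&(hsv[...,2]<140),'binfl')
print(np.histogram(H[roi],bins=np.arange(0,.18,.01)))
c=np.array([foc(i)]);print(c,P[245:252,210,:].round(3))
E
```

```text
plat 2045 [0.5035 0.2855] [0.244  0.3044] 89.2 z 0.0305
bar 316 [0.4675 0.1885] [0.0514 0.3116] 1.62 z 0.1409
red 998 [0.4926 0.2309] [0.2311 0.3201] 37.27 z 0.0342
binrim 519 [ 0.5636 -0.2812] [0.2211 0.2607] 75.1 z 0.1094
binfl 6473 [ 0.5651 -0.2982] [0.377  0.3972] 89.07 z 0.0033
(array([1875,   12,  951, 1339,  134,  466,  652,    7,    3,    4,    3,
          8,   11,  112,  159,    0,    0]), array([0.  , 0.01, 0.02, 0.03, 0.04, 0.05, 0.06, 0.07, 0.08, 0.09, 0.1 ,
       0.11, 0.12, 0.13, 0.14, 0.15, 0.16, 0.17]))
[380.14903919] [[0.48  0.26  0.034]
 [0.476 0.26  0.038]
 [0.473 0.26  0.035]
 [0.469 0.259 0.038]
 [0.468 0.242 0.14 ]
 [0.465 0.242 0.144]
 [0.462 0.243 0.137]]
```

View pics/crop.png

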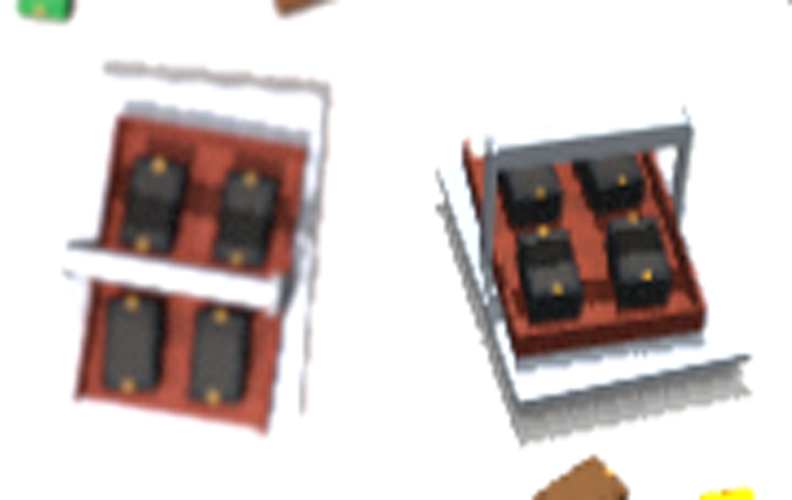

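```bash
cat >> h.py <<'E'
def comp(m,k=3):
    m=cv2.morphologyEx(m.astype(np.uint8),cv2.MORPH_OPEN,np.ones((k,k))) if k>1 else m.astype(np.uint8)
    n,l,s,_=cv2.connectedComponentsWithStats(m);return l==1+np.argmax(s[1:,4])
def rect(q,name):
    r=cv2.minAreaRect(q[:,:2].astype(np.float32));print(name,len(q),np.round(r[0],4),np.round(r[1],4),round(r[2],2),'z',np.round(np.median(q[:,2]),4),'med',np.median(q[:,:2],0).round(4))
def tp(P,p,roi):
    H=P[...,2];hsv=cv2.cvtColor(p,cv2.COLOR_RGB2HSV)
    a=roi&(H>.02)&(H<.075);rect(P[comp(a)],'plat+tray')
    b=comp(roi&(H>.13)&(H<.155),1);rect(P[b],'bar')
    red=roi&(hsv[...,1]>110)&((hsv[...,0]<14)|(hsv[...,0]>170))&(H<.07)
    red=cv2.morphologyEx(red.astype(np.uint8),cv2.MORPH_CLOSE,np.ones((9,9)))>0
    c=comp(red);q=P[c];rect(q[q[:,2]<.075],'tray')
    return a,b,c
E
python3 - <<'E'
from h import *
z=np.load('top0.npz');i=viewer.camera_info('top');P=cloud(z['d'],i)
roi=np.zeros((420,560),bool);roi[195:295,165:255]=1
a,b,c=tp(P,z['p'],roi)
# image-contours with plane z
for m,zz,n in((comp(a),.03,'plat'),(b,.142,'bar'),(c,.05,'tray')):
    r=cv2.minAreaRect(np.argwhere(m)[:,::-1].astype(np.float32));bx=cv2.boxPoints(r)
    print(n,r,[onz(i,*k,zz)[:2].round(3).tolist() for k in bx])
H=P[...,2]
bl=(z['p'].max(-1)<75)&roi&(H>.045)&(H<.075)
n,l,s,ce=cv2.connectedComponentsWithStats(cv2.morphologyEx(bl.astype(np.uint8),2,np.ones((2,2))))
for k in range(1,n):
    if s[k,4]>30: print('blk',s[k,4],P[l==k].mean(0).round(3))
z2=np.load('scene0.npz');i2=viewer.camera_info('scene');P2=cloud(z2['d'],i2);
roi=np.zeros((420,560),bool);roi[150:230,285:375]=1
tp(P2,z2['p'],roi)
E
```

```text
plat+tray 3468 [0.4771 0.2677] [0.1909 0.2399] 84.37 z 0.0338 med [0.4842 0.2641]
bar 271 [0.4654 0.2647] [0.1598 0.0227] 80.72 z 0.1406 med [0.4654 0.2644]
tray 1332 [0.4663 0.2635] [0.1476 0.1933] 80.44 z 0.0341 med [0.4787 0.2669]
plat ((208.15667724609375, 245.9484100341797), (54.96649169921875, 69.08712005615234), 4.969740390777588) [[0.367, 0.372], [0.606, 0.352], [0.587, 0.161], [0.348, 0.183]]
bar ((203.0, 250.00003051757812), (50.34248733520508, 7.215344429016113), 8.297144889831543) [[0.467, 0.345], [0.49, 0.342], [0.464, 0.183], [0.441, 0.187]]
tray ((208.21620178222656, 248.7027130126953), (42.743736267089844, 56.22445297241211), 9.462321281433105) [[0.386, 0.351], [0.575, 0.32], [0.549, 0.175], [0.36, 0.208]]
blk 224 [0.509 0.287 0.064]
blk 229 [0.498 0.217 0.058]
blk 232 [0.416 0.304 0.058]
blk 222 [0.407 0.238 0.058]
plat+tray 2404 [0.4857 0.2711] [0.1905 0.2433] 84.21 z 0.0348 med [0.5196 0.2613]
bar 237 [0.4717 0.2691] [0.1614 0.0315] 79.43 z 0.1381 med [0.4735 0.2647]
tray 855 [0.4734 0.2667] [0.1545 0.2097] 79.25 z 0.0352 med [0.5061 0.2695]
```

>>> jog_arm([
  {"dx": 2.8,"dy": 2.5,"turn": 0.098},
  {"dx": 2.8,"dy": 2.5,"turn": 0.098},
  {"dx": 2.8,"dy": 2.5,"turn": 0.098},
  {"dx": 2.8,"dy": 2.5,"turn": 0.098},
  {"dx": 2.8,"dy": 2.5,"turn": 0.098},
  {"dx": 2.8,"dy": 2.5,"turn": 0.098},
  {"dx": 2.8,"dy": 2.5,"turn": 0.098},
  {"dx": 2.8,"dy": 2.5,"turn": 0.098},
  {"dx": 2.8,"dy": 2.5,"turn": 0.098},
  {"dx": 2.8,"dy": 2.5,"turn": 0.098},
  {"dx": 2.8,"dy": 2.5,"turn": 0.098},
  {"dx": 2.8,"dy": 2.5,"turn": 0.098},
], fingers=8.5)

```text
validation failed for argument at $.mo...
```

>>> jog_arm([
  {"dy": 4},
  {"dy": 4},
  {"dy": 4},
  {"dy": 4},
  {"dy": 4},
  {"dy": 4},
  {"dy": 4},
  {"dy": 4},
  {"dy": 4},
  {"dy": 4},
  {"dy": 4},
  {"dy": 3},
])

```text
validation failed for argument at $.mo...
```

>>> jog_arm([
  {"dx": 2.8,"dy": 2.5,"dz": 0,"turn": 0.098},
], fingers=8.5)

```text
time: 0.18
tool_pos: [0.1798, -0.6346, 0.2302]
tcp_rot: [3.099, 0.511, -0.005]
wrist_force: [1.4, 0.0, -0.1]
width: 0.998
```

>>> jog_arm([
  {"dx": 2.8,"dy": 2.5,"dz": 0,"turn": 0.098},
  {"dx": 2.8,"dy": 2.5,"dz": 0,"turn": 0.098},
  {"dx": 2.8,"dy": 2.5,"dz": 0,"turn": 0.098},
  {"dx": 2.8,"dy": 2.5,"dz": 0,"turn": 0.098},
  {"dx": 2.8,"dy": 2.5,"dz": 0,"turn": 0.098},
  {"dx": 2.8,"dy": 2.5,"dz": 0,"turn": 0.098},
  {"dx": 2.8,"dy": 2.5,"dz": 0,"turn": 0.098},
  {"dx": 2.8,"dy": 2.5,"dz": 0,"turn": 0.098},
  {"dx": 2.8,"dy": 2.5,"dz": 0,"turn": 0.098},
  {"dx": 2.8,"dy": 2.5,"dz": 0,"turn": 0.098},
  {"dx": 2.8,"dy": 2.5,"dz": 0,"turn": 0.098},
])

```text
time: 1.1
tool_pos: [0.4926, -0.3551, 0.2308]
tcp_rot: [-2.388, -2.04, 0.0]
wrist_force: [0.6, -0.1, 0.8]
width: 0.994
```

>>> jog_arm([
  {"dx": 0,"dy": 4,"dz": 0,"turn": 0},
  {"dx": 0,"dy": 4,"dz": 0,"turn": 0},
  {"dx": 0,"dy": 4,"dz": 0,"turn": 0},
  {"dx": 0,"dy": 4,"dz": 0,"turn": 0},
  {"dx": 0,"dy": 4,"dz": 0,"turn": 0},
  {"dx": 0,"dy": 4,"dz": 0,"turn": 0},
  {"dx": 0,"dy": 4,"dz": 0,"turn": 0},
  {"dx": 0,"dy": 4,"dz": 0,"turn": 0},
  {"dx": 0,"dy": 4,"dz": 0,"turn": 0},
  {"dx": 0,"dy": 4,"dz": 0,"turn": 0},
  {"dx": 0,"dy": 4,"dz": 0,"turn": 0},
  {"dx": 0,"dy": 3,"dz": 0,"turn": 0},
])

```text
time: 2.1
tool_pos: [0.4909, 0.1161, 0.231]
tcp_rot: [-2.392, -2.035, -0.0]
wrist_force: [0.6, 0.3, 0.0]
width: 0.994
```

>>> jog_arm([
  {"dx": -0.5,"dy": 3.7,"dz": 0,"turn": 0},
  {"dx": -0.5,"dy": 3.7,"dz": 0,"turn": 0},
  {"dx": -0.5,"dy": 3.7,"dz": 0,"turn": 0},
  {"dx": -0.8,"dy": 3.5,"dz": 0,"turn": 0},
  {"dx": 0,"dy": 0,"dz": 0,"turn": 0},
  {"dx": 0,"dy": 0,"dz": 0,"turn": 0},
])

```text
time: 2.6
tool_pos: [0.4678, 0.2608, 0.2307]
tcp_rot: [-2.39, -2.039, 0.002]
wrist_force: [1.7, 0.2, -0.7]
width: 0.992
```

```bash
python3 - <<'E'
from h import *
print(bot.read_state()['tool_pos'])
p,d,i=snap('wrist','w1');P=cloud(d,i);H=P[...,2]
m=comp((H>.125)&(H<.155),3);rect(P[m],'bar')
# height profile along tray axis through wrist depth
c=np.array([.468,.266]);a=np.radians(-9.3);ex=np.array([np.cos(a),np.sin(a)]);ey=np.array([-ex[1],ex[0]])
x=(P[...,:2]-c)@ex;y=(P[...,:2]-c)@ey
for s in np.arange(-.125,.126,.01):
    k=(abs(x-s)<.005)&(abs(y)<.01)&(d>0)&(H<.08);print(round(s,3),k.sum(),H[k].mean().round(3) if k.any() else '',end='; ')
E
```

```text
[0.46776225 0.26077278 0.23068398]
bar 5154 [0.4682 0.2677] [0.1605 0.024 ] 80.17 z 0.1424 med [0.4695 0.2776]
-0.125 159 0.001; -0.115 30 0.001; -0.105 127 0.031; -0.095 188 0.035; -0.085 193 0.035; -0.075 227 0.038; -0.065 245 0.039; -0.055 241 0.04; -0.045 238 0.04; -0.035 250 0.041; -0.025 250 0.041; -0.015 134 0.035; -0.005 0 ; 0.005 0 ; 0.015 167 0.035; 0.025 177 0.035; 0.035 188 0.035; 0.045 187 0.035; 0.055 189 0.035; 0.065 191 0.035; 0.075 194 0.035; 0.085 188 0.035; 0.095 313 0.044; 0.105 48 0.031; 0.115 184 0.031; 0.125 182 0.031;
```

View pics/w1.png

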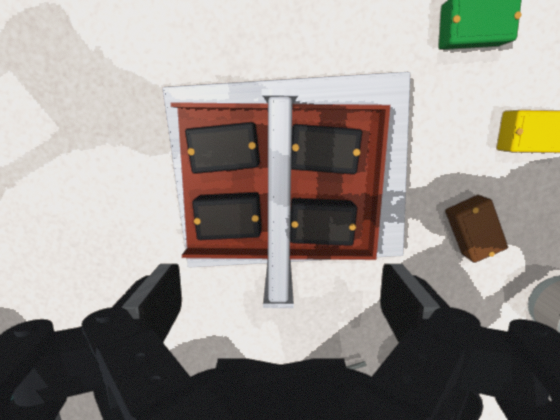

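>>> jog_arm([
  {"dx": 0,"dy": 0.6,"dz": -3,"turn": -0.008},
  {"dx": 0,"dy": 0,"dz": -3,"turn": 0},
  {"dx": 0,"dy": 0,"dz": -3,"turn": 0},
  {"dx": 0,"dy": 0,"dz": -2,"turn": 0},
  {"dx": 0,"dy": 0,"dz": -1,"turn": 0},
  {"dx": 0,"dy": 0,"dz": 0,"turn": 0},
  {"dx": 0,"dy": 0,"dz": 0,"turn": 0},
])

```text
time: 3.23
tool_pos: [0.4691, 0.2643, 0.1114]
tcp_rot: [2.403, 2.023, -0.001]
wrist_force: [0.3, 0.6, 0.0]
width: 0.992
```

>>> jog_arm([
  {"dx": 0,"dy": 0,"dz": 0,"turn": 0},
  {"dx": 0,"dy": 0,"dz": 0,"turn": 0},
  {"dx": 0,"dy": 0,"dz": 0,"turn": 0},
  {"dx": 0,"dy": 0,"dz": 0,"turn": 0},
  {"dx": 0,"dy": 0,"dz": 0,"turn": 0},
  {"dx": 0,"dy": 0,"dz": 0,"turn": 0},
  {"dx": 0,"dy": 0,"dz": 0,"turn": 0},
  {"dx": 0,"dy": 0,"dz": 0,"turn": 0},
  {"dx": 0,"dy": 0,"dz": 0,"turn": 0},
  {"dx": 0,"dy": 0,"dz": 0,"turn": 0},
], fingers=0, grip_force=60)

```text
time: 4.07
tool_pos: [0.4686, 0.2656, 0.112]
tcp_rot: [-2.402, -2.025, -0.0]
wrist_force: [-3.5, -0.4, 6.1]
width: 0.176
```

>>> jog_arm([
  {"dx": 0,"dy": 0,"dz": 0.3,"turn": 0},
  {"dx": 0,"dy": 0,"dz": 0.7,"turn": 0},
  {"dx": 0,"dy": 0,"dz": 1.5,"turn": 0},
  {"dx": 0,"dy": 0,"dz": 2,"turn": 0},
  {"dx": 0,"dy": 0,"dz": 2.5,"turn": 0},
  {"dx": 0,"dy": 0,"dz": 2.5,"turn": 0},
  {"dx": 0,"dy": 0,"dz": 2.5,"turn": 0},
  {"dx": 0,"dy": 0,"dz": 2,"turn": 0},
  {"dx": 0,"dy": 0,"dz": 1,"turn": 0},
  {"dx": 0,"dy": 0,"dz": 0,"turn": 0},
  {"dx": 0,"dy": 0,"dz": 0,"turn": 0},
])

```text
time: 4.98
tool_pos: [0.4683, 0.2649, 0.2602]
tcp_rot: [-2.402, -2.025, 0.002]
wrist_force: [0.3, -0.1, -8.6]
width: 0.175
```

```bash
python3 - <<'E'
from h import *
snap('scene','s1')
E
```

```text
(no output)
```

View pics/s1.png

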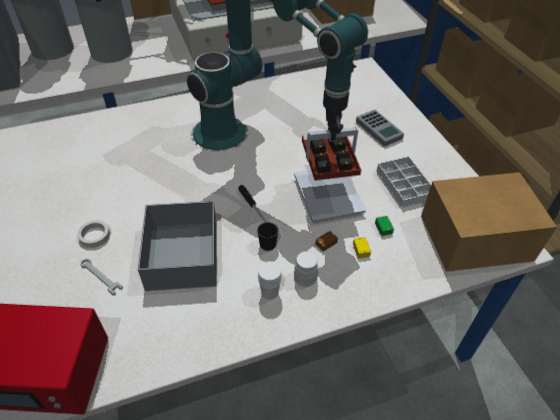

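>>> jog_arm([
  {"dx": 0.3,"dy": -0.7,"dz": 0,"turn": -0.0075},
  {"dx": 0.6,"dy": -1.5,"dz": 0,"turn": -0.0075},
  {"dx": 0.7,"dy": -2.3,"dz": 0,"turn": -0.0075},
  {"dx": 0.7,"dy": -3,"dz": 0,"turn": -0.0075},
  {"dx": 0.7,"dy": -3,"dz": 0,"turn": -0.0075},
  {"dx": 0.7,"dy": -3,"dz": 0,"turn": -0.0075},
  {"dx": 0.7,"dy": -3,"dz": 0,"turn": -0.0075},
  {"dx": 0.7,"dy": -3,"dz": 0,"turn": -0.0075},
  {"dx": 0.7,"dy": -3,"dz": 0,"turn": -0.0075},
  {"dx": 0.7,"dy": -3,"dz": 0,"turn": -0.0075},
  {"dx": 0.7,"dy": -3,"dz": 0,"turn": -0.0075},
  {"dx": 0.7,"dy": -3,"dz": 0,"turn": -0.0075},
])

```text
time: 6.03
tool_pos: [0.5466, -0.0518, 0.259]
tcp_rot: [-2.49, -1.912, 0.004]
wrist_force: [-0.1, 1.0, -8.3]
width: 0.177
```

>>> jog_arm([
  {"dx": 0.7,"dy": -3,"dz": 0,"turn": 0},
  {"dx": 0.7,"dy": -3,"dz": 0,"turn": 0},
  {"dx": 0.7,"dy": -3,"dz": 0,"turn": 0},
  {"dx": 0.7,"dy": -3,"dz": 0,"turn": 0},
  {"dx": 0.7,"dy": -3,"dz": 0,"turn": 0},
  {"dx": 0.7,"dy": -2.7,"dz": 0,"turn": 0},
  {"dx": 0.6,"dy": -2.2,"dz": 0,"turn": 0},
  {"dx": 0.5,"dy": -1.8,"dz": 0,"turn": 0},
  {"dx": 0.4,"dy": -1.2,"dz": 0,"turn": 0},
  {"dx": 0.3,"dy": -0.8,"dz": 0,"turn": 0},
  {"dx": 0.2,"dy": -0.5,"dz": 0,"turn": 0},
  {"dx": 0,"dy": 0,"dz": 0,"turn": 0},
])

```text
time: 7.03
tool_pos: [0.6096, -0.2923, 0.2602]
tcp_rot: [-2.49, -1.913, 0.001]
wrist_force: [0.4, 0.6, -8.2]
width: 0.18
```

```bash
python3 - <<'E'
from h import *
print(bot.read_state())
p,d,i=snap('scene','s2');P=cloud(d,i);H=P[...,2]
# bin rim from scene view
roi=np.zeros((420,560),bool);roi[195:300,130:230]=1
rect(P[comp(roi&(abs(H-.11)<.006),1)],'binrim')
# platform empty
roi=np.zeros((420,560),bool);roi[155:235,285:380]=1
rect(P[comp(roi&(H>.02)&(H<.045))],'plat scene')
p2,d2,i2=snap('top');P=cloud(d2,i2);H=P[...,2]
roi=np.zeros((420,560),bool);roi[195:295,165:255]=1
rect(P[comp(roi&(H>.02)&(H<.045))],'plat top')
cv2.imwrite('pics/s2c.png',np.hstack([cv2.resize(p[120:300,100:290,::-1],(400,380)),cv2.resize(p2[140:310,290:460,::-1],(380,380))]))
E
```

```text
{'time': 7.0333, 'q': array([-4.83818095e-01,  2.51432440e-01,  1.56631346e+00, -9.71790006e-05,
        1.32514719e+00, -2.23270301e-01]), 'joint_vel': array([ 0.0204633 , -0.0217782 ,  0.01420101,  0.01649467,  0.01606422,
        0.00774977]), 'joint_torque': array([-6.34815842e-01, -5.62847221e+01, -4.16495490e+01, -1.56828091e-01,
        7.35201698e-03, -5.81075647e-02]), 'tool_pos': array([ 0.60963429, -0.29225524,  0.26023796]), 'tcp_rot': array([-2.49026767e+00, -1.91337367e+00,  9.89080337e-04]), 'wrist_force': array([ 0.36284569,  0.60876217, -8.15160375]), 'torque': array([ 0.04233876, -0.04873437,  0.00800775]), 'width': 0.1804848537053877}
binrim 110 [ 0.6332 -0.3911] [0.1402 0.0695] 22.44 z 0.1071 med [ 0.6659 -0.3892]
plat scene 2607 [0.4826 0.2711] [0.191  0.2497] 84.61 z 0.0276 med [0.494  0.2688]
plat top 3759 [0.4769 0.2677] [0.1906 0.2401] 84.3 z 0.029 med [0.476  0.2676]
```

View pics/s2c.png

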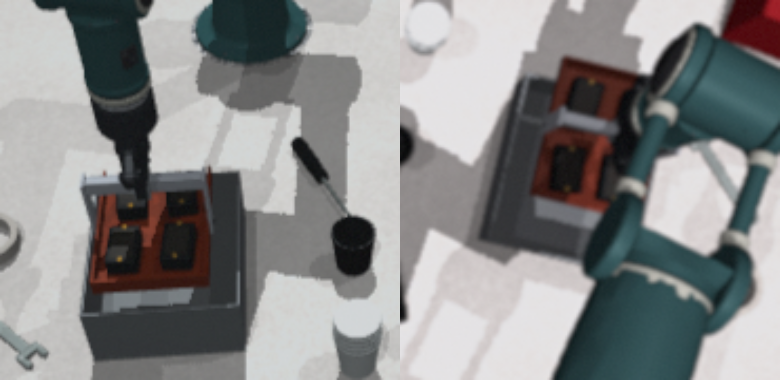

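>>> jog_arm([
  {"dx": 0,"dy": 0,"dz": -1,"turn": 0},
  {"dx": 0,"dy": 0,"dz": -2,"turn": 0},
  {"dx": 0,"dy": 0,"dz": -1.5,"turn": 0},
  {"dx": 0,"dy": 0,"dz": -1,"turn": 0},
  {"dx": 0,"dy": 0,"dz": -0.5,"turn": 0},
  {"dx": 0,"dy": 0,"dz": -0.5,"turn": 0},
  {"dx": 0,"dy": 0,"dz": -0.3,"turn": 0},
  {"dx": 0,"dy": 0,"dz": 0,"turn": 0},
], grip_force=35)

```text
time: 7.8
tool_pos: [0.6098, -0.2916, 0.1932]
tcp_rot: [2.49, 1.915, 0.0]
wrist_force: [-0.4, 0.3, -8.0]
width: 0.178
```

>>> jog_arm([
  {"dx": -0.3,"dy": 0.08,"dz": -0.3,"turn": 0},
  {"dx": -0.4,"dy": 0.1,"dz": -0.4,"turn": 0},
  {"dx": -0.4,"dy": 0.1,"dz": -0.4,"turn": 0},
  {"dx": -0.4,"dy": 0.1,"dz": -0.4,"turn": 0},
  {"dx": 0,"dy": 0,"dz": 0,"turn": 0},
])

```text
time: 8.22
tool_pos: [0.6011, -0.2902, 0.1857]
tcp_rot: [2.478, 1.904, 0.016]
wrist_force: [6.7, 0.8, 8.0]
width: 0.177
```

```bash
cat >> h.py <<'E'
def tiltview(f):
    s=bot.read_state();print(s['time'],s['tool_pos'].round(4),s['wrist_force'].round(1),s['torque'].round(2),s['width'])
    p,d,i=snap('scene');P=cloud(d,i)
    hsv=cv2.cvtColor(p,cv2.COLOR_RGB2HSV);roi=np.zeros((420,560),bool);roi[150:300,130:240]=1
    m=roi&(hsv[...,1]>110)&((hsv[...,0]<12)|(hsv[...,0]>170))&(d>0)
    a=np.radians(-14.9);ex=np.array([np.cos(a),np.sin(a)])
    q=P[m];x=q[:,:2]@ex-np.array([.5636,-.2812])@ex
    for s in np.arange(-.14,.2,.02):
        k=abs(x-s)<.01
        if k.sum()>4: print(round(s,2),k.sum(),np.percentile(q[k,2],[5,50,95]).round(3))
    cv2.imwrite(f'pics/{f}.png',cv2.resize(p[110:310,100:290,::-1],(570,600),interpolation=cv2.INTER_CUBIC))
E
python3 -c "
from h import *
tiltview('t1')"
```

```text
8.2167 [ 0.6011 -0.2902  0.1857] [6.7 0.8 8. ] [-0.35 -2.69  0.13] 0.17747045188656432
-0.04 14 [0.096 0.117 0.122]
-0.02 72 [0.096 0.101 0.116]
0.0 90 [0.098 0.103 0.124]
0.02 160 [0.1   0.105 0.122]
0.04 128 [0.1   0.106 0.127]
0.06 103 [0.103 0.108 0.13 ]
0.08 99 [0.105 0.109 0.128]
0.1 120 [0.106 0.111 0.131]
0.12 173 [0.107 0.112 0.131]
0.14 311 [0.114 0.126 0.135]
0.16 6 [0.117 0.123 0.136]
```

View pics/t1.png

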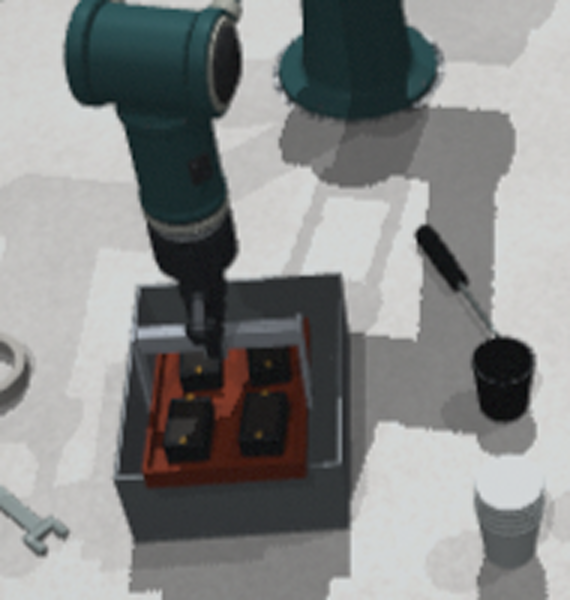

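>>> jog_arm([
  {"dx": 0,"dy": 0,"dz": 0,"turn": 0},
  {"dx": 0,"dy": 0,"dz": 0,"turn": 0},
  {"dx": 0,"dy": 0,"dz": 0,"turn": 0},
], grip_force=20)

```text
time: 8.52
tool_pos: [0.6015, -0.2904, 0.1862]
tcp_rot: [2.477, 1.904, 0.016]
wrist_force: [5.4, 0.5, 6.9]
width: 0.174
```

>>> jog_arm([
  {"dx": -0.3,"dy": 0.08,"dz": -0.4,"turn": 0},
  {"dx": -0.3,"dy": 0.08,"dz": -0.4,"turn": 0},
  {"dx": -0.3,"dy": 0.08,"dz": -0.4,"turn": 0},
  {"dx": 0,"dy": 0,"dz": 0,"turn": 0},
])

```text
time: 8.85
tool_pos: [0.5948, -0.2889, 0.1788]
tcp_rot: [2.473, 1.9, 0.022]
wrist_force: [2.2, 3.2, 21.3]
width: 0.176
```

```bash
python3 -c "
from h import *
tiltview('t2')"
```

```text
8.85 [ 0.5948 -0.2889  0.1788] [ 2.2  3.2 21.3] [-0.16 -3.02  0.07] 0.1763528890932768
-0.04 42 [0.083 0.088 0.106]
-0.02 82 [0.087 0.092 0.113]
0.0 89 [0.088 0.093 0.114]
0.02 140 [0.092 0.097 0.114]
0.04 105 [0.096 0.099 0.118]
0.06 101 [0.097 0.103 0.127]
0.08 100 [0.1   0.105 0.125]
0.1 107 [0.104 0.108 0.129]
0.12 133 [0.107 0.112 0.131]
0.14 338 [0.113 0.126 0.136]
```

>>> jog_arm([
  {"dx": 0,"dy": 0,"dz": 0,"turn": 0},
  {"dx": 0,"dy": 0,"dz": 0,"turn": 0},
  {"dx": 0,"dy": 0,"dz": 0,"turn": 0},
], fingers=1.8)

```text
time: 9.15
tool_pos: [0.5882, -0.2871, 0.171]
tcp_rot: [2.484, 1.91, 0.006]
wrist_force: [-2.1, 1.9, 12.2]
width: 0.215
```

```bash
python3 -c "
from h import *
tiltview('t3')"
```

```text
9.15 [ 0.5882 -0.2871  0.171 ] [-2.1  1.9 12.2] [-0.25 -1.28  0.08] 0.21492954231975142
-0.04 60 [0.07  0.074 0.091]
-0.02 72 [0.074 0.079 0.099]
0.0 89 [0.079 0.084 0.107]
0.02 93 [0.083 0.089 0.108]
0.04 94 [0.087 0.092 0.11 ]
0.06 87 [0.093 0.098 0.12 ]
0.08 98 [0.096 0.102 0.122]
0.1 101 [0.101 0.106 0.126]
0.12 88 [0.106 0.112 0.131]
0.14 365 [0.114 0.126 0.136]
```

View pics/t3.png

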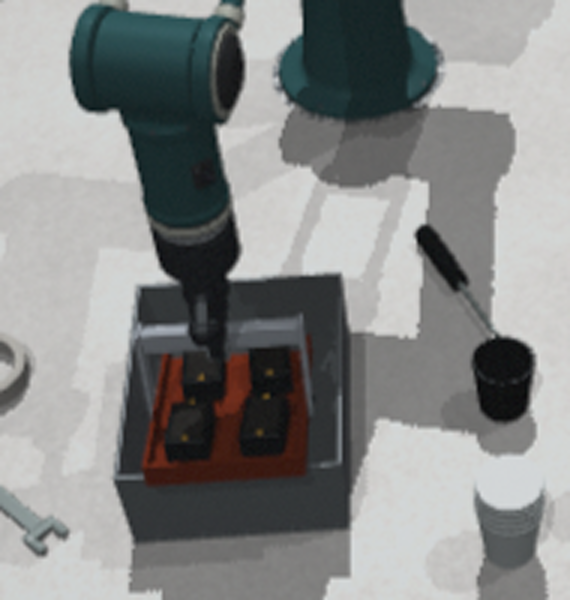

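>>> jog_arm([
  {"dx": -0.3,"dy": 0.08,"dz": -0.4,"turn": 0},
  {"dx": -0.3,"dy": 0.08,"dz": -0.4,"turn": 0},
  {"dx": -0.3,"dy": 0.08,"dz": -0.4,"turn": 0},
  {"dx": 0,"dy": 0,"dz": 0,"turn": 0},
], fingers=2.1)

```text
time: 9.53
tool_pos: [0.5764, -0.2834, 0.1537]
tcp_rot: [2.491, 1.914, 0.001]
wrist_force: [-0.2, -1.2, 4.3]
width: 0.247
```

```bash
python3 -c "
from h import *
tiltview('t4')"
```

```text
9.5333 [ 0.5764 -0.2834  0.1537] [-0.2 -1.2  4.3] [-0.35 -1.12 -0.05] 0.24708662435088533
-0.04 31 [0.042 0.047 0.067]
-0.02 61 [0.049 0.055 0.075]
0.0 75 [0.055 0.062 0.084]
0.02 65 [0.064 0.07  0.089]
0.04 66 [0.072 0.076 0.093]
0.06 67 [0.081 0.086 0.107]
0.08 73 [0.09  0.095 0.116]
0.1 90 [0.097 0.102 0.123]
0.12 46 [0.112 0.118 0.131]
0.14 388 [0.116 0.128 0.138]
```

>>> jog_arm([
  {"dx": -0.2,"dy": 0.05,"dz": -0.3,"turn": 0},
  {"dx": -0.2,"dy": 0.05,"dz": -0.3,"turn": 0},
  {"dx": -0.1,"dy": 0.03,"dz": -0.3,"turn": 0},
  {"dx": 0,"dy": 0,"dz": 0,"turn": 0},
  {"dx": 0,"dy": 0,"dz": 0,"turn": 0},
  {"dx": 0,"dy": 0,"dz": 0,"turn": 0},
], fingers=2.3)

```text
time: 10.08
tool_pos: [0.5709, -0.2815, 0.1449]
tcp_rot: [-2.489, -1.914, 0.002]
wrist_force: [-3.5, 0.1, 1.0]
width: 0.269
```

```bash
python3 -c "
from h import *
tiltview('t5')"
```

```text
10.0833 [ 0.5709 -0.2815  0.1449] [-3.5  0.1  1. ] [-0.   -0.08 -0.04] 0.2693750673793394
-0.04 20 [0.03  0.034 0.054]
-0.02 48 [0.036 0.042 0.057]
0.0 61 [0.044 0.05  0.073]
0.02 61 [0.054 0.063 0.083]
0.04 52 [0.063 0.07  0.09 ]
0.06 58 [0.076 0.082 0.103]
0.08 70 [0.085 0.09  0.113]
0.1 67 [0.094 0.1   0.124]
0.12 56 [0.113 0.127 0.135]
0.14 379 [0.117 0.127 0.137]
```

View pics/t5.png

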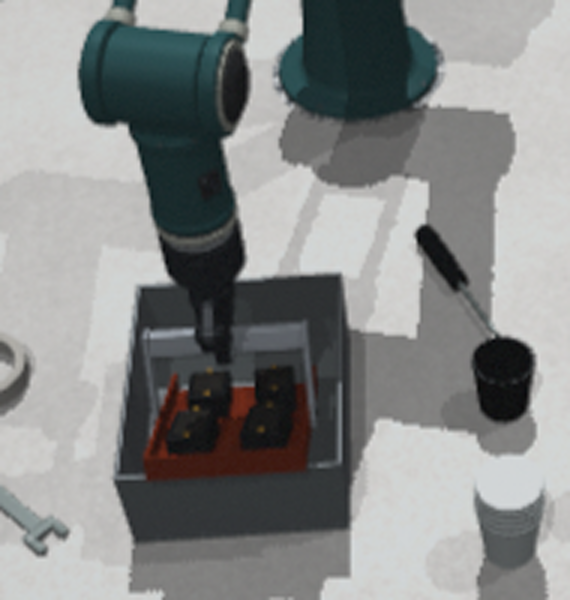

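>>> jog_arm([
  {"dx": -0.1,"dy": 0.03,"dz": -0.3,"turn": 0},
  {"dx": -0.1,"dy": 0.03,"dz": -0.3,"turn": 0},
  {"dx": -0.1,"dy": 0.03,"dz": -0.2,"turn": 0},
  {"dx": 0,"dy": 0,"dz": 0,"turn": 0},
  {"dx": 0,"dy": 0,"dz": 0,"turn": 0},
  {"dx": 0,"dy": 0,"dz": 0,"turn": 0},
], fingers=2.5)

```text
time: 10.63
tool_pos: [0.5676, -0.2805, 0.1365]
tcp_rot: [-2.489, -1.913, 0.002]
wrist_force: [-5.9, 1.0, -3.6]
width: 0.293
```

```bash
cat >> h.py <<'E'
def blocks(show=True):
    p,d,i=snap('scene');P=cloud(d,i);p=p.astype(int);roi=np.zeros((420,560),bool);roi[195:300,135:225]=1
    o=roi&(p[...,0]>150)&(p[...,1]>90)&(p[...,2]<110)&(p[...,0]-p[...,2]>70)  # orange dots
    a=np.radians(-14.9);ex=np.array([np.cos(a),np.sin(a)]);ey=np.array([-ex[1],ex[0]])
    n,l,s,c=cv2.connectedComponentsWithStats(o.astype(np.uint8))
    for k in range(1,n):
        q=P[l==k].mean(0);r=q[:2]-[.5636,-.2812];print('dot',s[k,4],c[k].round(),(r@ex).round(3),(r@ey).round(3),q[2].round(3))
E
python3 -c "
from h import *
tiltview('t6');blocks()"
```

```text
10.6333 [ 0.5676 -0.2805  0.1365] [-5.9  1.  -3.6] [ 0.15  0.68 -0.02] 0.293343946656868
-0.02 33 [0.021 0.029 0.05 ]
0.0 39 [0.033 0.041 0.058]
0.02 44 [0.044 0.052 0.074]
0.04 55 [0.056 0.064 0.081]
0.06 60 [0.068 0.075 0.098]
0.08 130 [0.08  0.087 0.107]
0.1 53 [0.09  0.093 0.121]
0.12 63 [0.116 0.133 0.137]
0.14 361 [0.117 0.127 0.136]
```

View pics/t6.png

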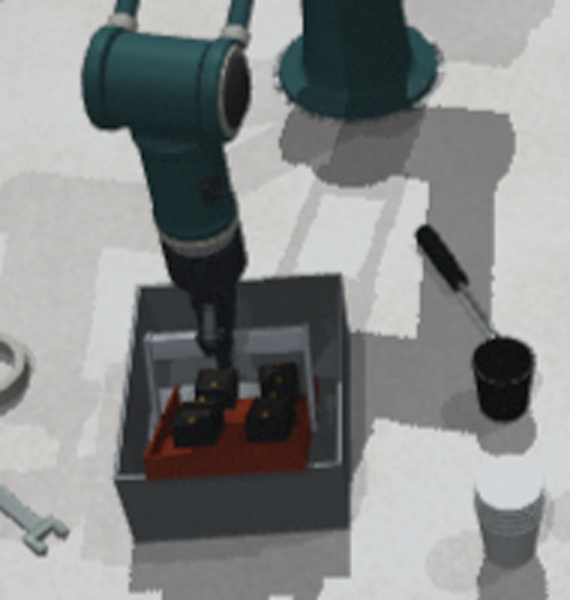

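```bash
cat >> h.py <<'E'
def trayframe():
    s=bot.read_state();print(round(s['time'],2),s['tool_pos'].round(4),s['wrist_force'].round(1),s['torque'].round(2),round(s['width']*8.54,2))
    p,d,i=snap('scene');P=cloud(d,i)
    hsv=cv2.cvtColor(p,cv2.COLOR_RGB2HSV);roi=np.zeros((420,560),bool);roi[150:300,130:240]=1
    m=roi&(hsv[...,1]>110)&((hsv[...,0]<12)|(hsv[...,0]>170))&(d>0)
    a=np.radians(-14.9);ex=np.array([np.cos(a),np.sin(a)]);ey=np.array([-ex[1],ex[0]])
    r=P[...,:2]-np.array([.5636,-.2812]);x=r@ex;y=r@ey;z=P[...,2]
    k=m&(abs(y)<.065)&(x<.11);X=x[k];Z=z[k];g=np.ones(len(X),bool)
    for _ in range(8):
        c=np.polyfit(X[g],Z[g],1);e=Z-np.polyval(c,X);g=abs(e)<.006
    th=np.arctan(c[0]);C,S=np.cos(th),np.sin(th)
    u=x*C+z*S;n=(z-np.polyval(c,x))*C
    ue=np.percentile(u[m&(n>-.01)],98);u=u-ue+.1
    print('tilt',np.degrees(th).round(1),'end x,z',(ue*C-c[1]*C*S).round(3), 'lip z',((ue-.2)*S+c[1]*C*C).round(3))
    b=roi&(p.max(-1)<70)&(d>0)&(n>.018)&(n<.036)&(abs(x)<.12)&(abs(y)<.09)
    for sg in(1,-1):
        h=np.histogram(u[b&(y*sg>0)],bins=np.arange(-.12,.121,.01))[0];print('y+' if sg>0 else 'y-',h)
    fl=roi&(p.max(-1)<50)&(d>0)&(z<.045)&(abs(x)<.12)&(abs(y)<.1);print('dark low',fl.sum())
E
python3 -c "
from h import *
trayframe()"
```

```text
10.73 [ 0.5677 -0.2806  0.1367] [-5.   2.1 -2.5] [0.17 0.74 0.01] 2.49
tilt 30.1 end x,z 0.145 lip z 0.022
y+ [15 16 14 23 26  3  5 18 13 16 17 22 47  8  3  2  1  4  1  2  1  0  0  0]
y- [14 10 19 18 33  2  6 15 17 18 20 20 48  7  1  0  0  1  0  0  0  0  0  0]
dark low 176
```

>>> jog_arm([
  {"dx": -0.1,"dy": 0.03,"dz": -0.2,"turn": 0},
  {"dx": 0,"dy": 0,"dz": -0.2,"turn": 0},
  {"dx": 0,"dy": 0,"dz": 0,"turn": 0},
  {"dx": 0,"dy": 0,"dz": 0,"turn": 0},
  {"dx": 0,"dy": 0,"dz": 0,"turn": 0},
  {"dx": 0,"dy": 0,"dz": 0,"turn": 0},
], fingers=2.6)

```text
time: 11.28
tool_pos: [0.5667, -0.2802, 0.1324]
tcp_rot: [-2.489, -1.913, 0.002]
wrist_force: [-6.7, 1.0, -4.1]
width: 0.304
```

```bash
python3 -c "
from h import *
trayframe()"
```

```text
11.28 [ 0.5667 -0.2802  0.1324] [-6.7  1.  -4.1] [ 0.24  0.72 -0.02] 2.59
tilt 32.1 end x,z 0.144 lip z 0.016
y+ [18 21 20 23 14 11 15 15 13 19 43  7  2  0  2  1  2  2  1  2  0  0  0  0]
y- [ 9 25 21 20  9 13 16 18 14 23 44  4  1  0  1  0  1  0  1  1  0  0  0  0]
dark low 266
```

>>> jog_arm([
  {"dx": 0,"dy": 0,"dz": 0,"turn": 0},
  {"dx": 0,"dy": 0,"dz": 0,"turn": 0},
  {"dx": 0,"dy": 0,"dz": 0,"turn": 0},
  {"dx": 0,"dy": 0,"dz": 0,"turn": 0},
  {"dx": 0,"dy": 0,"dz": 0,"turn": 0},
  {"dx": 0,"dy": 0,"dz": 0,"turn": 0},
  {"dx": 0,"dy": 0,"dz": 0,"turn": 0},
  {"dx": 0,"dy": 0,"dz": 0,"turn": 0},
  {"dx": 0,"dy": 0,"dz": 0,"turn": 0},
  {"dx": 0,"dy": 0,"dz": 0,"turn": 0},
])

```text
time: 12.17
tool_pos: [0.5667, -0.2802, 0.1324]
tcp_rot: [-2.489, -1.913, 0.002]
wrist_force: [-4.9, 1.4, -3.2]
width: 0.306
```

```bash
python3 -c "
from h import *
trayframe();tiltview('t7')"|head -5
```

```text
12.17 [ 0.5667 -0.2802  0.1324] [-4.9  1.4 -3.2] [ 0.2   0.77 -0.04] 2.61
tilt 32.3 end x,z 0.144 lip z 0.016
y+ [11 18 18 31 10 15 13 16 16 14 47  4  1  1  2  1  1  3  1  1  2  0  0  0]
y- [ 4 23 24 23  6 15 16 15 15 27 41  4  1  0  0  1  0  0  0  0  1  0  0  0]
dark low 253
```

>>> jog_arm([
  {"dx": 0.3,"dy": -0.08,"dz": 0.2,"turn": 0},
  {"dx": 0.3,"dy": -0.08,"dz": 0.2,"turn": 0},
  {"dx": 0.3,"dy": -0.08,"dz": 0.2,"turn": 0},
  {"dx": 0.3,"dy": -0.08,"dz": 0.2,"turn": 0},
  {"dx": 0.3,"dy": -0.08,"dz": 0.2,"turn": 0},
  {"dx": 0.3,"dy": -0.08,"dz": 0.2,"turn": 0},
  {"dx": 0,"dy": 0,"dz": 0,"turn": 0},
  {"dx": 0,"dy": 0,"dz": 0,"turn": 0},
  {"dx": 0,"dy": 0,"dz": 0,"turn": 0},
])

```text
time: 13.02
tool_pos: [0.5831, -0.2846, 0.1445]
tcp_rot: [-2.486, -1.912, 0.005]
wrist_force: [-10.8, 2.3, 0.9]
width: 0.304
```

```bash
python3 -c "
from h import *
trayframe();tiltview('t8')"|head -5
```

```text
13.02 [ 0.5831 -0.2846  0.1445] [-10.8   2.3   0.9] [ 0.39  1.55 -0.02] 2.6
tilt 30.7 end x,z 0.16 lip z 0.029
y+ [12 24 12 15 17 15 15 17 48  6  1  3  1  1  1  3  2  2  0  0  0  0  0  0]
y- [ 0  0 13 12 18 12 20 28 29  3  1  6  1  0  1  0  1  1  0  0  0  0  0  0]
dark low 157
```

>>> jog_arm([
  {"dx": 0.3,"dy": -0.08,"dz": 0.2,"turn": 0},
  {"dx": 0.3,"dy": -0.08,"dz": 0.2,"turn": 0},
  {"dx": 0.3,"dy": -0.08,"dz": 0.15,"turn": 0},
  {"dx": 0.3,"dy": -0.08,"dz": 0.15,"turn": 0},
  {"dx": 0.3,"dy": -0.08,"dz": 0.15,"turn": 0},
  {"dx": 0.3,"dy": -0.08,"dz": 0.15,"turn": 0},
  {"dx": 0,"dy": 0,"dz": 0,"turn": 0},
  {"dx": 0,"dy": 0,"dz": 0,"turn": 0},
  {"dx": 0,"dy": 0,"dz": 0,"turn": 0},
])

```text
time: 13.87
tool_pos: [0.5952, -0.2879, 0.1555]
tcp_rot: [-2.478, -1.905, 0.017]
wrist_force: [-29.5, 7.6, 15.4]
width: 0.306
```

```bash
python3 -c "
from h import *
trayframe();tiltview('t9')"|head -5
```

```text
13.87 [ 0.5952 -0.2879  0.1555] [-29.5   7.6  15.4] [1.29 4.58 0.02] 2.61
tilt 27.4 end x,z 0.17 lip z 0.041
y+ [ 4 17 20 20 17 17 47  9  0  0  1  4  2  2  3  3  1  1  0  0  0  0  0  0]
y- [ 6 10 15 18 17 32 22  1  1  1  1  2  2  0  0  0  2  0  0  0  0  0  0  0]
dark low 119
```

>>> jog_arm([
  {"dx": 0,"dy": 0,"dz": 0.4,"turn": 0},
  {"dx": 0,"dy": 0,"dz": 0.4,"turn": 0},
  {"dx": 0.2,"dy": -0.05,"dz": 0.3,"turn": 0},
  {"dx": 0.2,"dy": -0.05,"dz": 0.3,"turn": 0},
  {"dx": 0,"dy": 0,"dz": 0,"turn": 0},
  {"dx": 0,"dy": 0,"dz": 0,"turn": 0},
  {"dx": 0,"dy": 0,"dz": 0,"turn": 0},
])

```text
time: 14.55
tool_pos: [0.6056, -0.2906, 0.1702]
tcp_rot: [-2.487, -1.912, 0.004]
wrist_force: [-11.9, 4.2, 6.0]
width: 0.307
```

```bash
python3 -c "
from h import *
trayframe();tiltview('t10')"|head -5
```

```text
14.55 [ 0.6056 -0.2906  0.1702] [-11.9   4.2   6. ] [ 0.59  1.86 -0.01] 2.62
tilt 19.4 end x,z 0.172 lip z 0.061
y+ [ 0  1 17 20 21 38 31  0  0  0  0  1  1  3  2  1  3  0  0  0  0  0  0  0]
y- [ 0  0  8 10 17 35 31  2  0  1  0  4  4  0  1  0  0  1  0  0  0  0  0  0]
dark low 53
```

View pics/t10.png

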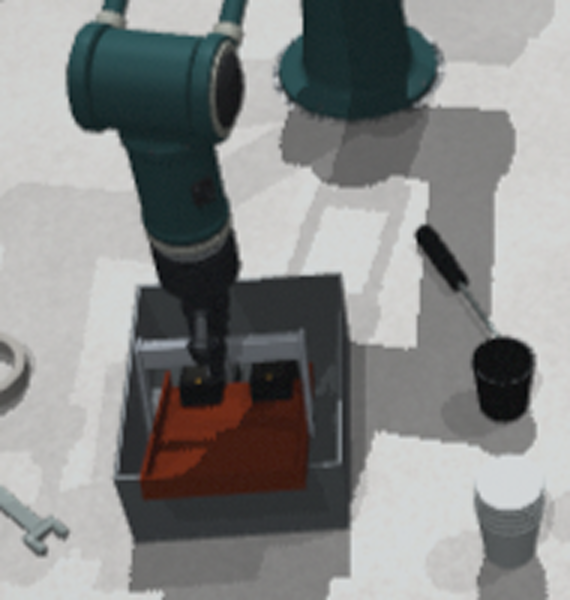

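>>> jog_arm([
  {"dx": -0.3,"dy": 0.08,"dz": -0.4,"turn": 0},
  {"dx": -0.3,"dy": 0.08,"dz": -0.4,"turn": 0},
  {"dx": -0.3,"dy": 0.08,"dz": -0.4,"turn": 0},
  {"dx": -0.3,"dy": 0.08,"dz": -0.4,"turn": 0},
  {"dx": -0.2,"dy": 0.05,"dz": -0.4,"turn": 0},
  {"dx": 0,"dy": 0,"dz": 0,"turn": 0},
  {"dx": 0,"dy": 0,"dz": 0,"turn": 0},
  {"dx": 0,"dy": 0,"dz": 0,"turn": 0},
  {"dx": 0,"dy": 0,"dz": 0,"turn": 0},
])

```text
time: 15.4
tool_pos: [0.5911, -0.2868, 0.1493]
tcp_rot: [-2.487, -1.912, 0.005]
wrist_force: [-11.1, 2.9, 3.8]
width: 0.301
```

```bash
python3 -c "
from h import *
trayframe();tiltview('t11')"|head -5
```

```text
15.4 [ 0.5911 -0.2868  0.1493] [-11.1   2.9   3.8] [0.57 1.77 0.02] 2.57
tilt 30.9 end x,z 0.169 lip z 0.034
y+ [ 4 10 20 21 22 26 46  2  0  1  1  4  1  1  3  2  1  1  0  0  0  0  0  0]
y- [ 4 11 19 29 15 27 41  1  0  2  2  1  2  0  0  1  1  0  0  0  0  0  0  0]
dark low 124
```

```bash
cat >> h.py <<'E'
def prof(n='scene'):
    p,d,i=snap(n);P=cloud(d,i)
    a=np.radians(-14.9);ex=np.array([np.cos(a),np.sin(a)]);ey=np.array([-ex[1],ex[0]])
    r=P[...,:2]-np.array([.5636,-.2812]);x=r@ex;y=r@ey;z=P[...,2]
    b=(p.max(-1)<60)&(d>0)&(abs(x)<.12)&(abs(y)<.1)&(z<.1)
    for y0 in np.arange(-.07,.08,.02):
        o=[]
        for s in np.arange(-.12,.06,.01):
            k=b&(abs(y-y0)<.01)&(abs(x-s)<.005)
            o.append(int(1000*np.median(z[k])) if k.sum()>2 else 0)
        print(round(y0,2),o)
E
python3 -c "
from h import *
prof();print();prof('top')"
```

```text
-0.07 [65, 0, 0, 0, 0, 0, 0, 0, 0, 0, 0, 0, 0, 53, 67, 65, 72, 75]
-0.05 [36, 0, 0, 0, 0, 0, 33, 0, 0, 61, 63, 68, 72, 75, 73, 64, 0, 0]
-0.03 [0, 0, 0, 0, 0, 0, 0, 0, 0, 60, 64, 68, 72, 74, 73, 62, 0, 0]
-0.01 [44, 0, 0, 0, 0, 26, 29, 26, 29, 32, 36, 67, 61, 75, 71, 63, 0, 0]
0.01 [66, 0, 0, 1, 0, 0, 0, 0, 0, 0, 0, 0, 0, 0, 0, 0, 0, 65]
0.03 [72, 0, 0, 0, 0, 28, 33, 0, 0, 61, 64, 67, 72, 77, 74, 61, 58, 64]
0.05 [66, 0, 0, 0, 0, 30, 30, 0, 54, 60, 64, 68, 73, 75, 72, 60, 60, 66]
0.07 [50, 0, 0, 2, 3, 0, 2, 2, 6, 28, 40, 50, 35, 45, 46, 4, 6, 65]

-0.07 [0, 0, 0, 0, 0, 0, 0, 0, 0, 0, 0, 0, 0, 0, 0, 0, 0, 0]
-0.05 [0, 0, 0, 0, 0, 0, 0, 0, 0, 0, 0, 0, 0, 0, 0, 0, 0, 0]
-0.03 [0, 0, 0, 4, 30, 34, 32, 34, 35, 64, 67, 69, 0, 0, 0, 0, 0, 0]
-0.01 [0, 0, 0, 0, 31, 29, 34, 33, 31, 33, 49, 60, 61, 67, 0, 0, 0, 0]
0.01 [6, 2, 0, 0, 6, 31, 0, 31, 0, 0, 0, 0, 0, 0, 77, 0, 0, 0]
0.03 [4, 4, 0, 0, 17, 34, 33, 33, 58, 64, 68, 73, 76, 80, 74, 56, 0, 0]
0.05 [5, 5, 4, 5, 7, 28, 30, 31, 30, 60, 66, 67, 74, 79, 67, 55, 0, 0]
0.07 [2, 5, 6, 5, 5, 4, 2, 5, 3, 4, 5, 32, 40, 45, 54, 28, 7, 6]
```

>>> jog_arm([
  {"dx": 0.3,"dy": -0.08,"dz": 0.2,"turn": 0},
  {"dx": 0.3,"dy": -0.08,"dz": 0.2,"turn": 0},
  {"dx": 0.3,"dy": -0.08,"dz": 0.2,"turn": 0},
  {"dx": 0.3,"dy": -0.08,"dz": 0.2,"turn": 0},
  {"dx": 0.3,"dy": -0.08,"dz": 0.2,"turn": 0},
  {"dx": 0.3,"dy": -0.08,"dz": 0.2,"turn": 0},
  {"dx": 0,"dy": 0,"dz": 0,"turn": 0},
  {"dx": 0,"dy": 0,"dz": 0,"turn": 0},
])

```text
time: 16.27
tool_pos: [0.6008, -0.2894, 0.1632]
tcp_rot: [-2.474, -1.903, 0.022]
wrist_force: [-39.5, 11.4, 27.8]
width: 0.304
```

```bash
python3 -c "
from h import *
trayframe();prof();print();prof('top')"
```

```text
16.27 [ 0.6008 -0.2894  0.1632] [-39.5  11.4  27.8] [1.84 6.23 0.01] 2.6
tilt 22.8 end x,z 0.171 lip z 0.052
y+ [ 4 15 25 25 18 33 27  0  0  0  1  0  2  2  3  3  1  1  0  0  0  0  0  0]
y- [ 3  6 16  9 21 39 21  0  2  0  1  3  1  0  0  1  1  0  0  0  0  0  0  0]
dark low 64
-0.07 [65, 0, 0, 0, 0, 0, 0, 0, 0, 0, 0, 0, 0, 73, 85, 79, 0, 91]
-0.05 [0, 0, 0, 0, 0, 0, 0, 0, 0, 75, 77, 82, 86, 89, 77, 0, 0, 0]
-0.03 [0, 0, 0, 0, 0, 0, 0, 0, 0, 75, 78, 84, 88, 88, 79, 0, 0, 0]
-0.01 [73, 0, 0, 0, 0, 26, 19, 26, 33, 0, 0, 63, 87, 85, 80, 0, 0, 0]
0.01 [65, 0, 0, 0, 0, 0, 0, 0, 0, 0, 0, 0, 0, 0, 0, 0, 0, 78]
0.03 [58, 0, 0, 0, 0, 0, 0, 0, 0, 75, 79, 82, 87, 87, 75, 69, 74, 78]
0.05 [64, 0, 0, 0, 0, 0, 0, 0, 0, 75, 79, 82, 88, 89, 81, 0, 0, 79]
0.07 [45, 0, 0, 2, 1, 0, 4, 24, 5, 57, 56, 54, 60, 63, 35, 5, 3, 77]

-0.07 [0, 0, 0, 0, 0, 0, 0, 0, 0, 0, 0, 0, 0, 0, 0, 0, 0, 0]
-0.05 [0, 0, 0, 0, 0, 0, 0, 0, 0, 0, 0, 0, 0, 0, 0, 0, 0, 0]
-0.03 [0, 0, 0, 0, 30, 33, 33, 35, 74, 78, 82, 89, 91, 0, 0, 0, 0, 0]
-0.01 [0, 0, 0, 0, 29, 32, 28, 30, 35, 37, 64, 82, 83, 80, 0, 0, 0, 0]
0.01 [0, 0, 0, 0, 5, 34, 0, 33, 0, 0, 0, 0, 0, 0, 0, 0, 0, 0]
0.03 [7, 5, 0, 0, 25, 33, 34, 35, 75, 78, 83, 87, 92, 93, 74, 72, 0, 0]
0.05 [4, 5, 4, 0, 5, 29, 32, 33, 70, 73, 78, 85, 87, 88, 73, 0, 0, 0]
0.07 [3, 5, 4, 6, 5, 5, 3, 5, 5, 5, 7, 54, 57, 61, 67, 69, 6, 4]
```

>>> jog_arm([
  {"dx": -0.4,"dy": 0.1,"dz": -0.2,"turn": 0},
  {"dx": -0.4,"dy": 0.1,"dz": -0.3,"turn": 0},
  {"dx": -0.3,"dy": 0.08,"dz": -0.4,"turn": 0},
  {"dx": -0.3,"dy": 0.08,"dz": -0.4,"turn": 0},
  {"dx": -0.3,"dy": 0.08,"dz": -0.4,"turn": 0},
  {"dx": -0.3,"dy": 0.08,"dz": -0.4,"turn": 0},
  {"dx": -0.2,"dy": 0.05,"dz": -0.3,"turn": 0},
  {"dx": -0.1,"dy": 0.03,"dz": -0.2,"turn": 0},
  {"dx": 0,"dy": 0,"dz": 0,"turn": 0},
  {"dx": 0,"dy": 0,"dz": 0,"turn": 0},
], fingers=2.8)

```text
time: 17.25
tool_pos: [0.585, -0.2852, 0.1342]
tcp_rot: [-2.485, -1.91, 0.007]
wrist_force: [-12.5, 4.4, 2.1]
width: 0.327
```

```bash
python3 -c "
from h import *
trayframe();prof('top')"
```

```text
17.25 [ 0.585  -0.2852  0.1342] [-12.5   4.4   2.1] [0.49 1.89 0.  ] 2.79
tilt 38.3 end x,z 0.164 lip z 0.017
y+ [ 2  0  1  1 15 28 49  3  0  0  1  2  1  0  1  2  1  1  0  0  0  0  0  0]
y- [ 9  6  0  3 10 34 42  4  1  0  2  2  0  1  1  1  0  1  0  0  0  0  0  0]
dark low 205
-0.07 [0, 0, 0, 0, 0, 0, 0, 0, 0, 0, 0, 0, 0, 0, 0, 0, 0, 0]
-0.05 [0, 0, 0, 0, 0, 0, 0, 0, 0, 0, 0, 0, 0, 0, 0, 0, 0, 0]
-0.03 [0, 0, 0, 6, 32, 32, 31, 34, 35, 61, 60, 7, 6, 0, 0, 0, 0, 0]
-0.01 [0, 0, 0, 0, 27, 30, 28, 31, 32, 31, 40, 49, 58, 41, 0, 0, 0, 59]
0.01 [1, 4, 0, 0, 5, 36, 30, 31, 36, 0, 0, 62, 0, 62, 0, 0, 0, 57]
0.03 [4, 5, 0, 0, 9, 34, 34, 33, 34, 62, 63, 63, 67, 67, 69, 0, 0, 57]
0.05 [6, 4, 4, 6, 7, 29, 31, 31, 33, 55, 57, 59, 61, 63, 55, 0, 0, 58]
0.07 [5, 5, 4, 3, 4, 5, 7, 6, 4, 3, 5, 13, 19, 23, 33, 37, 9, 5]
```

>>> jog_arm([
  {"dx": 0,"dy": 0,"dz": 0,"turn": 0},
  {"dx": 0,"dy": 0,"dz": 0,"turn": 0},
  {"dx": 0,"dy": 0,"dz": 0,"turn": 0},
  {"dx": 0,"dy": 0,"dz": 0,"turn": 0},
], fingers=2.6, grip_force=40)

```text
time: 17.68
tool_pos: [0.5844, -0.285, 0.1343]
tcp_rot: [-2.484, -1.91, 0.008]
wrist_force: [-15.1, 4.2, 4.1]
width: 0.31
```

```bash
python3 -c "
from h import *
trayframe()"|head -3
```

```text
17.68 [ 0.5844 -0.285   0.1343] [-15.1   4.2   4.1] [0.63 2.26 0.06] 2.65
tilt 38.4 end x,z 0.165 lip z 0.018
y+ [ 1  1  0  3  8 32 48  4  0  0  1  1  2  0  1  3  1  1  0  0  0  0  0  0]
```

>>> jog_arm([
  {"dx": 0.3,"dy": -0.08,"dz": 0.3,"turn": 0},
  {"dx": 0.3,"dy": -0.08,"dz": 0.3,"turn": 0},
  {"dx": 0.3,"dy": -0.08,"dz": 0.3,"turn": 0},
  {"dx": 0.3,"dy": -0.08,"dz": 0.3,"turn": 0},
  {"dx": 0,"dy": 0,"dz": 0,"turn": 0},
  {"dx": 0,"dy": 0,"dz": 0,"turn": 0},
], fingers=2)

```text
time: 18.23
tool_pos: [0.5935, -0.2873, 0.1465]
tcp_rot: [-2.479, -1.906, 0.015]
wrist_force: [-23.1, 6.8, 10.9]
width: 0.288
```

```bash
python3 -c "
from h import *
trayframe();prof('top')"
```

```text
18.23 [ 0.5935 -0.2873  0.1465] [-23.1   6.8  10.9] [1.06 3.83 0.05] 2.46
tilt 34.0 end x,z 0.173 lip z 0.031
y+ [ 1  4  9 28 27 49  0  0  0  0  3  1  1  1  2  3  2  0  0  0  0  0  0  0]
y- [ 5  0  7 22 32 43  2  0  0  1  0  2  2  0  1  0  1  0  0  0  0  0  0  0]
dark low 129
-0.07 [0, 0, 0, 0, 0, 0, 0, 0, 0, 0, 0, 0, 0, 0, 0, 0, 0, 0]
-0.05 [0, 0, 0, 0, 0, 0, 0, 0, 0, 0, 0, 0, 0, 0, 0, 0, 0, 0]
-0.03 [0, 0, 0, 6, 31, 31, 35, 34, 36, 66, 65, 65, 7, 0, 0, 0, 0, 0]
-0.01 [0, 0, 0, 0, 27, 31, 30, 29, 34, 33, 42, 64, 66, 59, 64, 0, 0, 0]
0.01 [3, 0, 0, 0, 6, 31, 28, 34, 36, 0, 0, 0, 69, 70, 0, 0, 0, 0]
0.03 [5, 6, 0, 0, 22, 34, 34, 32, 59, 64, 67, 68, 71, 73, 71, 48, 0, 0]
0.05 [5, 6, 4, 6, 12, 28, 31, 31, 35, 59, 62, 64, 67, 71, 59, 48, 0, 0]
0.07 [5, 4, 5, 3, 5, 4, 7, 5, 2, 4, 5, 5, 19, 37, 42, 49, 10, 6]
```

>>> jog_arm([
  {"dx": 0,"dy": 0,"dz": 0.4,"turn": 0},
  {"dx": 0.3,"dy": -0.08,"dz": 0.4,"turn": 0},
  {"dx": 0.4,"dy": -0.1,"dz": 0.3,"turn": 0},
  {"dx": 0.4,"dy": -0.1,"dz": 0.3,"turn": 0},
  {"dx": 0,"dy": 0,"dz": 0,"turn": 0},
])

```text
time: 18.75
tool_pos: [0.6039, -0.2902, 0.1638]
tcp_rot: [-2.478, -1.906, 0.016]
wrist_force: [-32.2, 9.8, 23.4]
width: 0.263
```

```bash
python3 -c "
from h import *
trayframe();prof('top')"
```

```text
18.75 [ 0.6039 -0.2902  0.1638] [-32.2   9.8  23.4] [1.58 5.17 0.02] 2.24
tilt 24.6 end x,z 0.177 lip z 0.051
y+ [11 11 14 23 57  1  0  0  0  0  1  1  1  1  2  3  2  0  0  0  0  0  0  0]
y- [ 8  8  6 18 56  1  0  0  1  0  1  1  3  0  1  1  1  0  0  0  0  0  0  0]
dark low 67
-0.07 [0, 0, 0, 0, 0, 0, 0, 0, 0, 0, 0, 0, 0, 0, 0, 0, 0, 0]
-0.05 [0, 0, 0, 0, 0, 0, 0, 0, 0, 0, 0, 0, 0, 0, 0, 0, 0, 0]
-0.03 [0, 0, 0, 7, 30, 35, 34, 60, 68, 74, 82, 88, 87, 76, 0, 0, 0, 0]
-0.01 [0, 0, 0, 0, 27, 31, 31, 33, 40, 37, 59, 76, 80, 0, 0, 0, 0, 0]
0.01 [0, 0, 0, 0, 0, 31, 0, 0, 70, 0, 0, 0, 0, 0, 0, 0, 0, 0]
0.03 [5, 5, 0, 0, 18, 33, 33, 58, 66, 75, 81, 87, 86, 74, 67, 71, 0, 0]
0.05 [4, 5, 2, 0, 6, 30, 32, 51, 62, 70, 77, 81, 82, 73, 64, 0, 0, 0]
0.07 [4, 5, 5, 5, 5, 6, 5, 4, 4, 5, 5, 51, 54, 58, 62, 68, 6, 6]
```

>>> jog_arm([
  {"dx": -0.5,"dy": 0.13,"dz": -0.2,"turn": 0},
  {"dx": -0.5,"dy": 0.13,"dz": -0.3,"turn": 0},
  {"dx": -0.4,"dy": 0.1,"dz": -0.5,"turn": 0},
  {"dx": -0.4,"dy": 0.1,"dz": -0.5,"turn": 0},
  {"dx": -0.3,"dy": 0.08,"dz": -0.5,"turn": 0},
  {"dx": -0.1,"dy": 0.02,"dz": -0.5,"turn": 0},
  {"dx": 0,"dy": 0,"dz": -0.4,"turn": 0},
  {"dx": 0,"dy": 0,"dz": 0,"turn": 0},
  {"dx": 0,"dy": 0,"dz": 0,"turn": 0},
], fingers=2.8)

```text
time: 19.6
tool_pos: [0.5866, -0.2858, 0.1302]
tcp_rot: [-2.485, -1.911, 0.006]
wrist_force: [-10.2, 2.9, 0.0]
width: 0.331
```

```bash
python3 -c "
from h import *
trayframe();prof('top')"
```

```text
19.6 [ 0.5866 -0.2858  0.1302] [-10.2   2.9   0. ] [ 0.39  1.48 -0.01] 2.83
tilt 42.2 end x,z 0.169 lip z 0.014
y+ [ 1  0  1 28 54  3  0  0  0  0  1  0  0  1  2  2  2  0  0  0  0  0  0  0]
y- [ 4  3  3 33 49  3  1  0  1  2  1  1  0  1  1  0  1  0  0  0  0  0  0  0]
dark low 273
-0.07 [0, 0, 0, 0, 0, 0, 0, 0, 0, 0, 0, 0, 0, 0, 0, 0, 0, 0]
-0.05 [0, 0, 0, 0, 0, 0, 0, 0, 0, 0, 0, 0, 0, 0, 0, 0, 0, 0]
-0.03 [0, 0, 0, 4, 31, 35, 33, 34, 33, 62, 61, 0, 0, 0, 0, 0, 0, 0]
-0.01 [0, 0, 0, 0, 29, 32, 29, 31, 33, 34, 39, 51, 38, 37, 0, 0, 0, 0]
0.01 [3, 3, 0, 0, 5, 30, 33, 33, 35, 0, 0, 0, 0, 54, 0, 0, 0, 50]
0.03 [5, 4, 0, 0, 26, 32, 33, 33, 36, 63, 66, 63, 56, 54, 52, 0, 0, 48]
0.05 [7, 6, 3, 5, 8, 31, 31, 32, 31, 56, 60, 58, 52, 51, 50, 0, 0, 48]
0.07 [3, 5, 3, 5, 4, 5, 6, 5, 4, 3, 0, 0, 7, 10, 18, 28, 37, 7]
```

>>> jog_arm([
  {"dx": 0,"dy": 0,"dz": 0,"turn": 0},
  {"dx": 0,"dy": 0,"dz": 0,"turn": 0},
  {"dx": 0,"dy": 0,"dz": 0,"turn": 0},
  {"dx": 0,"dy": 0,"dz": 0,"turn": 0},
  {"dx": 0.2,"dy": -0.05,"dz": 0.3,"turn": 0},
  {"dx": 0.5,"dy": -0.13,"dz": 0.6,"turn": 0},
  {"dx": 0.8,"dy": -0.2,"dz": 0.9,"turn": 0},
  {"dx": 0.8,"dy": -0.2,"dz": 0.9,"turn": 0},
  {"dx": 0,"dy": 0,"dz": 0,"turn": 0},
], fingers=2, grip_force=90)

```text
time: 20.45
tool_pos: [0.6158, -0.2938, 0.1607]
tcp_rot: [2.486, 1.912, 0.005]
wrist_force: [1.6, -0.2, -3.7]
width: 0.273
```

```bash
python3 -c "
from h import *
trayframe();prof('top')"
```

```text
20.45 [ 0.6158 -0.2938  0.1607] [ 1.6 -0.2 -3.7] [ 0.01  0.17 -0.03] 2.33
tilt 42.3 end x,z 0.197 lip z 0.043
y+ [34 36  1  0  0  0  0  0  0  0  2  3  1  0  0  0  0  0  0  0  0  0  0  0]
y- [12  0  0  1  0  1  0  1  1  1  2  1  1  1  0  0  0  0  0  0  0  0  0  0]
dark low 303
-0.07 [0, 0, 0, 0, 0, 0, 0, 0, 0, 0, 0, 0, 0, 0, 0, 0, 0, 0]
-0.05 [0, 0, 0, 0, 0, 0, 0, 0, 0, 0, 0, 0, 0, 0, 0, 0, 0, 0]
-0.03 [0, 0, 0, 5, 33, 34, 33, 34, 35, 60, 67, 62, 52, 46, 34, 9, 0, 0]
-0.01 [0, 0, 0, 0, 27, 30, 32, 27, 33, 38, 46, 47, 34, 38, 30, 0, 0, 0]
0.01 [0, 0, 0, 0, 7, 33, 31, 34, 0, 31, 32, 0, 0, 0, 0, 0, 0, 52]
0.03 [4, 5, 0, 0, 8, 31, 34, 34, 32, 33, 34, 6, 0, 64, 68, 69, 44, 49]
0.05 [4, 3, 3, 0, 4, 26, 31, 30, 28, 31, 31, 6, 5, 48, 64, 65, 43, 49]
0.07 [3, 4, 4, 5, 4, 4, 4, 6, 6, 4, 4, 7, 6, 7, 0, 6, 39, 48]
```

>>> jog_arm([
  {"dx": 0.3,"dy": -0.08,"dz": 0.5,"turn": 0},
  {"dx": 0.4,"dy": -0.1,"dz": 1,"turn": 0},
  {"dx": 0.4,"dy": -0.1,"dz": 1.3,"turn": 0},
  {"dx": 0.4,"dy": -0.1,"dz": 1.5,"turn": 0},
  {"dx": 0,"dy": 0,"dz": 2,"turn": 0},
  {"dx": 0,"dy": 0,"dz": 2,"turn": 0},
  {"dx": 0,"dy": 0,"dz": 2,"turn": 0},
  {"dx": 0,"dy": 0,"dz": 2,"turn": 0},
  {"dx": 0,"dy": 0,"dz": 1.5,"turn": 0},
  {"dx": 0,"dy": 0,"dz": 0.7,"turn": 0},
  {"dx": 0,"dy": 0,"dz": 0,"turn": 0},
])

```text
time: 21.47
tool_pos: [0.6293, -0.2971, 0.3086]
tcp_rot: [2.486, 1.911, 0.004]
wrist_force: [0.2, -0.5, -4.1]
width: 0.277
```

```bash
python3 -c "
from h import *
trayframe();prof('top');p,d,i=snap('scene','s3')"
```

```text
21.47 [ 0.6293 -0.2971  0.3086] [ 0.2 -0.5 -4.1] [ 0.02  0.17 -0.05] 2.37
tilt 41.7 end x,z 0.211 lip z 0.191
y+ [0 0 1 0 1 0 0 0 0 0 0 1 0 0 0 0 0 0 0 0 0 0 0 0]
y- [0 0 0 1 1 1 2 0 1 1 1 1 0 0 0 0 0 0 0 0 0 0 0 0]
dark low 365
-0.07 [0, 0, 0, 0, 0, 0, 0, 0, 0, 0, 0, 0, 0, 0, 0, 0, 0, 0]
-0.05 [0, 0, 0, 0, 32, 34, 35, 33, 35, 56, 68, 66, 54, 44, 33, 0, 0, 0]
-0.03 [0, 0, 0, 0, 33, 34, 33, 34, 33, 57, 66, 65, 54, 44, 33, 4, 0, 0]
-0.01 [0, 0, 0, 0, 26, 31, 32, 29, 33, 33, 47, 46, 39, 38, 28, 0, 0, 0]
0.01 [0, 0, 0, 0, 0, 31, 33, 35, 0, 0, 0, 0, 0, 0, 68, 0, 0, 0]
0.03 [4, 0, 0, 0, 27, 34, 34, 33, 34, 34, 33, 5, 51, 68, 68, 68, 6, 0]
0.05 [4, 5, 3, 4, 8, 30, 30, 31, 32, 32, 33, 5, 19, 59, 66, 64, 6, 5]
0.07 [4, 5, 5, 5, 5, 5, 3, 0, 6, 0, 5, 5, 5, 6, 4, 4, 4, 4]
```

View pics/s3.png

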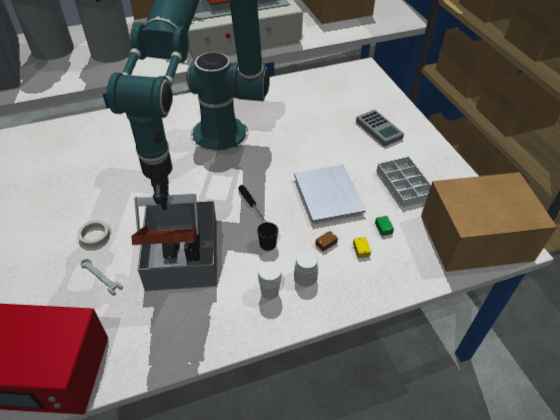

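>>> jog_arm([
  {"dx": -0.4,"dy": 1,"dz": 0,"turn": 0.0135},
  {"dx": -0.9,"dy": 2,"dz": 0,"turn": 0.0135},
  {"dx": -1.2,"dy": 3,"dz": 0,"turn": 0.0135},
  {"dx": -1.35,"dy": 3.3,"dz": 0,"turn": 0.0135},
  {"dx": -1.35,"dy": 3.3,"dz": 0,"turn": 0.0135},
  {"dx": -1.35,"dy": 3.3,"dz": 0,"turn": 0.0135},
  {"dx": -1.35,"dy": 3.3,"dz": 0,"turn": 0.0135},
  {"dx": -1.35,"dy": 3.3,"dz": 0,"turn": 0.0135},
  {"dx": -1.35,"dy": 3.3,"dz": 0,"turn": 0.0135},
  {"dx": -1.35,"dy": 3.3,"dz": 0,"turn": 0.0135},
  {"dx": -1.35,"dy": 3.3,"dz": 0,"turn": 0.0135},
  {"dx": -1.35,"dy": 3.3,"dz": 0,"turn": 0.0135},
])

```text
time: 22.62
tool_pos: [0.4788, 0.0624, 0.3029]
tcp_rot: [-2.325, -2.11, 0.002]
wrist_force: [-0.8, 0.5, -4.3]
width: 0.273
```

>>> jog_arm([
  {"dx": -1.35,"dy": 3.3,"dz": 0,"turn": 0},
  {"dx": -1.35,"dy": 3.3,"dz": 0,"turn": 0},
  {"dx": -1.35,"dy": 3.3,"dz": 0,"turn": 0},
  {"dx": -1.35,"dy": 3.3,"dz": 0,"turn": 0},
  {"dx": -1.2,"dy": 3,"dz": 0,"turn": 0},
  {"dx": -1,"dy": 2.5,"dz": 0,"turn": 0},
  {"dx": -0.9,"dy": 1.6,"dz": 0,"turn": 0},
  {"dx": -0.5,"dy": 1,"dz": 0,"turn": 0},
  {"dx": -0.3,"dy": 0.4,"dz": 0,"turn": 0},
  {"dx": 0,"dy": 0,"dz": -2,"turn": 0},
  {"dx": 0,"dy": 0,"dz": -3,"turn": 0},
  {"dx": 0,"dy": 0,"dz": -2,"turn": 0},
])

```text
time: 23.62
tool_pos: [0.3876, 0.2765, 0.2323]
tcp_rot: [2.328, 2.11, -0.003]
wrist_force: [0.6, -0.4, -5.2]
width: 0.275
```

```bash
cat >> h.py <<'E'
def ptray(y0=-5.6,o=(.4785,.2685)):
    """side profile of the red tray in the platform frame"""
    s=bot.read_state();print(round(s['time'],2),s['tool_pos'].round(4),s['tcp_rot'].round(3),s['wrist_force'].round(1),s['torque'].round(2),round(s['width']*8.54,2))
    p,d,i=snap('scene');P=cloud(d,i);hsv=cv2.cvtColor(p,cv2.COLOR_RGB2HSV)
    roi=np.zeros((420,560),bool);roi[80:235,270:390]=1
    m=comp(roi&(hsv[...,1]>110)&((hsv[...,0]<12)|(hsv[...,0]>170))&(d>0),1)
    a=np.radians(y0);ex=np.array([np.cos(a),np.sin(a)]);ey=np.array([-ex[1],ex[0]])
    r=P[...,:2]-np.array(o);x=(r@ex)[m];y=(r@ey)[m];z=P[...,2][m]
    print('y',np.percentile(y,[1,99]).round(3),'x',np.percentile(x,[1,99]).round(3))
    for s in np.arange(-.15,.15,.02):
        k=(abs(x-s)<.01)&(abs(y)<.065)
        if k.sum()>4: print(round(s,2),k.sum(),np.percentile(z[k],[5,50,95]).round(3))
E
python3 -c "
from h import *
ptray()"
```

```text
23.62 [0.3876 0.2765 0.2323] [ 2.328  2.11  -0.003] [ 0.6 -0.4 -5.2] [-0.03  0.33 -0.03] 2.35
y [-0.074  0.075] x [-0.057  0.054]
0.03 78 [0.248 0.253 0.258]
0.05 169 [0.242 0.248 0.256]
```

>>> jog_arm([
  {"dx": 0,"dy": 0,"dz": -2,"turn": 0},
  {"dx": 0,"dy": 0,"dz": -2,"turn": 0},
  {"dx": 0,"dy": 0,"dz": -1.5,"turn": 0},
  {"dx": 0,"dy": 0,"dz": -0.7,"turn": 0},
  {"dx": 0,"dy": 0,"dz": -0.3,"turn": 0},
  {"dx": 0,"dy": 0,"dz": -0.3,"turn": 0},
  {"dx": 0,"dy": 0,"dz": 0,"turn": 0},
])

```text
time: 24.25
tool_pos: [0.3887, 0.2776, 0.1668]
tcp_rot: [2.328, 2.109, 0.001]
wrist_force: [-1.2, -0.8, -4.2]
width: 0.269
```

>>> jog_arm([
  {"dx": 0,"dy": 0,"dz": -0.3,"turn": 0},
  {"dx": 0,"dy": 0,"dz": -0.3,"turn": 0},
  {"dx": 0,"dy": 0,"dz": 0,"turn": 0},
])

```text
time: 24.5
tool_pos: [0.3882, 0.2776, 0.1603]
tcp_rot: [2.327, 2.11, 0.0]
wrist_force: [-1.2, -0.9, -5.5]
width: 0.277
```

>>> jog_arm([
  {"dx": 0,"dy": 0,"dz": -0.3,"turn": 0},
  {"dx": 0,"dy": 0,"dz": -0.3,"turn": 0},
  {"dx": 0,"dy": 0,"dz": 0,"turn": 0},
])

```text
time: 24.75
tool_pos: [0.3878, 0.2774, 0.1536]
tcp_rot: [-2.327, -2.11, 0.002]
wrist_force: [-0.3, 0.9, -5.5]
width: 0.273
```

```bash
python3 -c "
from h import *
ptray()"
```

```text
24.75 [0.3878 0.2774 0.1536] [-2.327e+00 -2.110e+00  2.000e-03] [-0.3  0.9 -5.5] [-0.02  0.3   0.02] 2.34
y [-0.073  0.078] x [-0.094  0.052]
0.03 60 [0.165 0.174 0.179]
0.05 178 [0.162 0.17  0.179]
```

>>> jog_arm([
  {"dx": 0,"dy": 0,"dz": -0.3,"turn": 0},
  {"dx": 0,"dy": 0,"dz": -0.2,"turn": 0},
  {"dx": 0,"dy": 0,"dz": 0,"turn": 0},
])

```text
time: 25.05
tool_pos: [0.3895, 0.2778, 0.1511]
tcp_rot: [2.326, 2.109, 0.003]
wrist_force: [-0.1, -2.3, 3.6]
width: 0.272
```

>>> jog_arm([
  {"dx": 0.4,"dy": -0.04,"dz": 0,"turn": 0},
  {"dx": 0.5,"dy": -0.05,"dz": -0.05,"turn": 0},
  {"dx": 0.5,"dy": -0.05,"dz": -0.05,"turn": 0},
  {"dx": 0.5,"dy": -0.05,"dz": -0.1,"turn": 0},
  {"dx": 0.5,"dy": -0.05,"dz": -0.1,"turn": 0},
  {"dx": 0.5,"dy": -0.05,"dz": -0.1,"turn": 0},
  {"dx": 0,"dy": 0,"dz": 0,"turn": 0},
], fingers=0, grip_force=40)

```text
time: 25.63
tool_pos: [0.4177, 0.2744, 0.1443]
tcp_rot: [-2.328, -2.109, 0.001]
wrist_force: [-8.4, 1.1, -3.8]
width: 0.175
```

```bash
python3 -c "
from h import *
ptray()"
```

```text
25.63 [0.4177 0.2744 0.1443] [-2.328e+00 -2.109e+00  1.000e-03] [-8.4  1.1 -3.8] [0.35 3.24 0.02] 1.5
y [-0.073  0.077] x [-0.137  0.04 ]
-0.13 88 [0.057 0.062 0.066]
-0.11 124 [0.055 0.061 0.068]
-0.09 137 [0.054 0.06  0.065]
-0.07 131 [0.053 0.059 0.065]
-0.05 164 [0.053 0.059 0.065]
-0.03 141 [0.051 0.057 0.063]
-0.01 154 [0.051 0.056 0.06 ]
0.01 108 [0.05  0.056 0.06 ]
0.03 136 [0.055 0.067 0.076]
0.05 18 [0.063 0.07  0.079]
```

>>> jog_arm([
  {"dx": 0,"dy": 0,"dz": 1,"turn": 0},
  {"dx": 0.5,"dy": 0,"dz": 2,"turn": 0},
  {"dx": 0.5,"dy": 0,"dz": 1,"turn": 0},
  {"dx": 0,"dy": 0,"dz": 0,"turn": 0},
  {"dx": 0,"dy": 0,"dz": 0,"turn": 0},
], grip_force=60)

```text
time: 26.1
tool_pos: [0.4281, 0.2753, 0.1865]
tcp_rot: [2.327, 2.109, 0.004]
wrist_force: [-0.4, 0.7, -5.3]
width: 0.169
```

```bash
python3 -c "
from h import *
ptray()"
```

```text
26.1 [0.4281 0.2753 0.1865] [2.327 2.109 0.004] [-0.4  0.7 -5.3] [-0.01 -0.    0.02] 1.44
y [-0.071  0.079] x [-0.133  0.055]
-0.13 72 [0.095 0.1   0.104]
-0.11 108 [0.095 0.1   0.105]
-0.09 118 [0.096 0.1   0.104]
-0.07 137 [0.096 0.101 0.106]
-0.05 137 [0.096 0.101 0.106]
-0.03 145 [0.096 0.1   0.108]
-0.01 149 [0.096 0.101 0.105]
0.01 142 [0.095 0.1   0.104]
0.03 55 [0.098 0.102 0.106]
0.05 173 [0.103 0.114 0.124]
```

>>> jog_arm([
  {"dx": 1,"dy": -0.15,"dz": 0,"turn": 0},
  {"dx": 1.6,"dy": -0.25,"dz": 0,"turn": 0},
  {"dx": 1.6,"dy": -0.25,"dz": -1,"turn": 0},
  {"dx": 1,"dy": -0.15,"dz": -1.5,"turn": 0},
  {"dx": 0,"dy": 0,"dz": -1.5,"turn": 0},
  {"dx": 0,"dy": 0,"dz": -1,"turn": 0},
  {"dx": 0,"dy": 0,"dz": -0.5,"turn": 0},
  {"dx": 0,"dy": 0,"dz": 0,"turn": 0},
  {"dx": 0,"dy": 0,"dz": 0,"turn": 0},
])

```text
time: 26.9
tool_pos: [0.4792, 0.2666, 0.1299]
tcp_rot: [-2.327, -2.11, 0.001]
wrist_force: [-0.8, -0.0, -5.2]
width: 0.175
```

```bash
python3 - <<'E'
from h import *
ptray()
p,d,i=snap('top');P=cloud(d,i)
roi=np.zeros((420,560),bool);roi[195:295,165:255]=1
hsv=cv2.cvtColor(p,cv2.COLOR_RGB2HSV);H=P[...,2]
red=roi&(hsv[...,1]>110)&((hsv[...,0]<14)|(hsv[...,0]>170))
q=P[comp(cv2.morphologyEx(red.astype(np.uint8),3,np.ones((9,9))))];rect(q[(q[:,2]>.03)&(q[:,2]<.09)],'tray top')
E
```

```text
26.9 [0.4792 0.2666 0.1299] [-2.327e+00 -2.110e+00  1.000e-03] [-0.8 -0.  -5.2] [-0.04  0.07 -0.03] 1.49
y [-0.074  0.075] x [-0.072  0.107]
-0.07 73 [0.039 0.044 0.049]
-0.05 131 [0.039 0.044 0.049]
-0.03 123 [0.039 0.045 0.049]
-0.01 149 [0.039 0.044 0.049]
0.01 148 [0.04  0.044 0.127]
0.03 161 [0.039 0.044 0.051]
0.05 160 [0.038 0.044 0.049]
0.07 148 [0.04  0.044 0.049]
0.09 36 [0.044 0.049 0.062]
0.11 144 [0.047 0.057 0.066]
tray top 1245 [0.4784 0.2639] [0.1478 0.1918] 84.54 z 0.0463 med [0.5065 0.2374]
```

>>> jog_arm([
  {"dx": 0,"dy": 0.2,"dz": -0.4,"turn": 0},
  {"dx": 0,"dy": 0,"dz": -0.3,"turn": 0},
  {"dx": 0,"dy": 0,"dz": -0.2,"turn": 0},
  {"dx": 0,"dy": 0,"dz": 0,"turn": 0},
  {"dx": 0,"dy": 0,"dz": 0,"turn": 0},
])

```text
time: 27.42
tool_pos: [0.4789, 0.2687, 0.1211]
tcp_rot: [-2.327, -2.11, 0.001]
wrist_force: [0.2, -0.0, -5.6]
width: 0.175
```

>>> jog_arm([
  {"dx": 0,"dy": 0,"dz": -0.15,"turn": 0},
  {"dx": 0,"dy": 0,"dz": 0,"turn": 0},
])

```text
time: 27.58
tool_pos: [0.4791, 0.2687, 0.1196]
tcp_rot: [-2.328, -2.11, 0.0]
wrist_force: [0.1, 0.2, -5.3]
width: 0.173
```

>>> jog_arm([
  {"dx": 0,"dy": 0,"dz": -0.15,"turn": 0},
  {"dx": 0,"dy": 0,"dz": 0,"turn": 0},
])

```text
time: 27.75
tool_pos: [0.4792, 0.2687, 0.1181]
tcp_rot: [-2.328, -2.11, 0.0]
wrist_force: [-0.1, -0.7, -5.6]
width: 0.171
```

>>> jog_arm([
  {"dx": 0,"dy": 0,"dz": -0.15,"turn": 0},
  {"dx": 0,"dy": 0,"dz": 0,"turn": 0},
])

```text
time: 27.92
tool_pos: [0.4795, 0.2687, 0.1177]
tcp_rot: [2.327, 2.11, 0.001]
wrist_force: [-1.8, -2.3, 1.2]
width: 0.172
```

>>> jog_arm([
  {"dx": 0,"dy": 0,"dz": -0.1,"turn": 0},
  {"dx": 0,"dy": 0,"dz": 0,"turn": 0},
])

```text
time: 28.08
tool_pos: [0.4795, 0.2687, 0.1176]
tcp_rot: [2.327, 2.11, 0.001]
wrist_force: [-4.4, -4.3, 7.4]
width: 0.173
```

>>> jog_arm([
  {"dx": 0,"dy": 0,"dz": 0,"turn": 0},
  {"dx": 0,"dy": 0,"dz": 0,"turn": 0},
  {"dx": 0,"dy": 0,"dz": 0,"turn": 0},
  {"dx": 0,"dy": 0,"dz": 0,"turn": 0},
  {"dx": 0,"dy": 0,"dz": 0,"turn": 0},
  {"dx": 0,"dy": 0,"dz": 0,"turn": 0},
], fingers=5)

```text
time: 28.58
tool_pos: [0.4793, 0.2688, 0.1157]
tcp_rot: [2.328, 2.11, 0.0]
wrist_force: [0.2, 0.3, 0.3]
width: 0.587
```

>>> jog_arm([
  {"dx": 0,"dy": 0,"dz": 1,"turn": 0},
  {"dx": 0,"dy": 0,"dz": 2,"turn": 0},
  {"dx": 0,"dy": 0,"dz": 3,"turn": 0},
  {"dx": 0,"dy": 0,"dz": 3,"turn": 0},
  {"dx": 0,"dy": 0,"dz": 3,"turn": 0},
  {"dx": -1,"dy": -3,"dz": 2,"turn": 0},
  {"dx": -1,"dy": -3.5,"dz": 0,"turn": 0},
  {"dx": -1,"dy": -3.5,"dz": 0,"turn": 0},
  {"dx": -1,"dy": -3.5,"dz": 0,"turn": 0},
  {"dx": 0,"dy": -3,"dz": 0,"turn": 0},
  {"dx": 0,"dy": -2,"dz": 0,"turn": 0},
  {"dx": 0,"dy": 0,"dz": 0,"turn": 0},
])

```text
time: 29.58
tool_pos: [0.439, 0.0807, 0.2568]
tcp_rot: [2.33, 2.105, 0.0]
wrist_force: [0.6, 0.8, 0.2]
width: 0.584
```

```bash
python3 - <<'E'
from h import *
z=viewer.camera_info('top');p,d,i=snap('top','fin');P=cloud(d,i)
roi=np.zeros((420,560),bool);roi[195:295,165:255]=1
tp(P,p,roi);prof('top')
p,d,i=snap('scene');P=cloud(d,i)
roi=np.zeros((420,560),bool);roi[150:235,285:380]=1;tp(P,p,roi)
ptray()
# bystanders: changed pixels outside tray/bin/arm in scene
o=np.load('scene0.npz');D=(abs(d-o['d'])>.015)&(d>0)&(o['d']>0)
for n,(u,v) in dict(screwdriver=(250,197),cup=(267,236),cups=(270,278),jar=(306,268),organiser=(403,182),wrench=(101,276),tape=(93,233),brown=(326,241),yellow=(362,246),green=(384,226)).items():
    print(n,D[v-14:v+14,u-14:u+14].sum(),end='; ')
E
```

```text
plat+tray 1794 [0.5291 0.262 ] [0.1903 0.1352] 84.4 z 0.0323 med [0.5383 0.2576]
bar 267 [0.4781 0.2677] [0.1609 0.0224] 85.53 z 0.1407 med [0.4778 0.2676]
tray 1934 [0.4785 0.2669] [0.1479 0.1928] 84.79 z 0.0332 med [0.4962 0.2774]
-0.07 [0, 0, 0, 0, 0, 0, 0, 0, 0, 0, 0, 0, 0, 0, 0, 0, 0, 0]
-0.05 [0, 0, 0, 0, 30, 33, 32, 35, 34, 59, 64, 62, 56, 43, 32, 0, 0, 0]
-0.03 [0, 0, 0, 6, 32, 35, 31, 33, 34, 58, 67, 64, 55, 43, 33, 2, 0, 0]
-0.01 [0, 0, 0, 5, 29, 30, 31, 31, 34, 36, 48, 45, 38, 32, 31, 0, 0, 0]
0.01 [0, 0, 0, 0, 0, 0, 0, 31, 35, 0, 29, 0, 0, 0, 68, 0, 0, 0]
0.03 [0, 0, 0, 0, 5, 32, 33, 34, 34, 35, 34, 7, 53, 69, 69, 68, 0, 0]
0.05 [0, 0, 0, 0, 5, 31, 32, 32, 31, 33, 34, 7, 49, 66, 66, 65, 0, 0]
0.07 [0, 0, 0, 0, 0, 0, 0, 0, 0, 0, 0, 0, 0, 0, 0, 0, 0, 0]
plat+tray 2325 [0.4858 0.2705] [0.1909 0.2464] 83.92 z 0.0313 med [0.51   0.2626]
bar 243 [0.482  0.2706] [0.1596 0.0287] 84.01 z 0.1376 med [0.4862 0.2715]
tray 1538 [0.4848 0.2711] [0.1572 0.209 ] 82.63 z 0.0328 med [0.4989 0.2739]
29.73 [0.4394 0.084  0.2564] [2.328e+00 2.109e+00 2.000e-03] [0.1 0.8 0.6] [0.03 0.02 0.03] 4.97
y [-0.072  0.078] x [-0.072  0.106]
-0.07 77 [0.026 0.031 0.037]
-0.05 115 [0.027 0.032 0.037]
-0.03 135 [0.027 0.031 0.036]
-0.01 140 [0.026 0.032 0.037]
0.01 151 [0.026 0.032 0.038]
0.03 149 [0.027 0.032 0.037]
0.05 145 [0.027 0.032 0.037]
0.07 153 [0.027 0.032 0.036]
0.09 37 [0.031 0.037 0.05 ]
0.11 141 [0.034 0.045 0.054]
screwdriver 12; cup 5; cups 1; jar 3; organiser 22; wrench 3; tape 6; brown 4; yellow 4; green 6;
```

```bash
python3 -c "
from workcell import bot
print(bot.finish_job())"
```

```text
the job is handed in; nothing more can be done
None
```

The job is handed in: all four black blocks are in the grey bin and the empty tray stands flat on the middle of its platform. It took about 30 s of the 67 s allowed.

- **Pouring:** The arm can only turn about the vertical, so I rested the underside of the tray's +x end on the bin's far rim. I let the bar pivot in the loosened jaws until the open lip was 15–50 mm above the bin's underside, at a tilt of up to about 42°. The first two blocks slid off and came to rest flat. The other two caught on them, so I tilted again and pulled the tray back, with the fingers never near the blocks. Of those two, one is leaning on the first pair and one is standing on end.
- **Tray after release:** The top camera puts its centre about 1 mm from the platform's, and its angle within about 1° of square. The floor profile is level.
- **Camera disagreement:** The top and scene cameras differ by 4–6 mm in absolute position, but both show the tray centred on the platform to within about 4 mm.
- **Bystanders:** Depth readings at the other objects show essentially no change. The organiser differed at 22 edge pixels, which I took as camera noise because nothing went near it.
- **Forces:** The largest wrist force I read was about 50 N against the 120 N limit, while the tray was jammed on the bin rim during the pour.
- **Least gentle moment:** When I set the tilted tray's lip on the platform to level it, the jaws pulled it flat in one go with its underside about 20 mm above the platform. I lifted it clear, re-centred it and set it down slowly.

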